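# Stop the drive, tighten its lock collar with the pin key, reset the stop

### The arm

A 6-joint arm with a two-finger parallel gripper is mounted at the origin on the work surface. World frame = base frame: x ahead of the robot, y to its left, z up, the work surface at z = 0. Lengths are in mm, angles in degrees, forces in N, time in s.
With the tool pointing down it reaches from about 300 to 850 mm from the base axis. Payload 4.2 kg.
Tool frame: the origin (TCP) lies midway between the tips of the shut fingers; the grasp point (between the pads) lies 19 mm behind it (env.grip_point_offset is the distance from the TCP to the grasp point, in mm); z points along the fingers, x is the direction in which the jaws open and shut, and the axes are right-handed (so a half turn about z gives the same grasp; the last joint's range is limited). The gripper opens to 91 mm and grips with 3 to 60 N. Pads are 32 mm wide; open, the fingers measure 118 mm over their backs; the gripper's body (76 mm by 178 mm) begins 60 mm behind the grasp point.
Start: joints at [-72.651, 18.312, 89.639, -0, 72.044, -1.146], TCP at [182.407, -545.317, 213.976] pointing down, gripper open.
Joint ranges: [-177.97, 177.97], [-48.28, 115.42], [12.27, 149.76], [-77.06, 257.06], [2.81, 150.46], [-146.56, 146.56]. Speed limits (degrees/s): [147.25, 147.25, 180, 180, 180, 180].

### API

Orientations are given as [roll, pitch, yaw] about the fixed x, y, z axes, in that order (R = Rz(yaw) Ry(pitch) Rx(roll)).
In Python, from workcell import env gives the robot as it stands.
- The arm moves only by the shell command python3 -m pendant 'ROWS' [FORCE]. ROWS is JSON, a list of rows, each an object with "xyz": the shift along the tool's x, y, z in m, a list of three; "roll": the turn about the tool's z in degrees; "jaw": the closure, from 0 (fully open) to 1 (shut). A call has exactly 8 rows; each row is the pose to reach, as a shift and turn from the pose commanded when the call began, along the tool's axes at that moment; what a row does not reach only later rows make up. A row lasts 1/8 s, in which the tool goes at most 62.5 mm and 10.7 degrees, less where a joint would pass 70% of its speed; a pose out of reach is approached as far as the arm can. A call with a gripper value outside its range is refused whole. The fingers move at their own pace and stop on an object; FORCE is the grip in N (left out, the last holds). Time passes only in rows, so rows that repeat a pose let the fingers close, or fill a call up. It gives the time, the measured TCP pose, the force and the opening at its end, in the units of the state.
- env.state(): the state, without advancing time (a new reading comes with each control period).
- env.grab_frame(name): name is "scene" or "side" or "wrist"; returns (picture, depth): 400x640x3 uint8, blue, green, red; 400x640 float32, mm along the optical axis (not along the pixel's ray), 0 where there is no reading.
- env.camera_params(name): a dict with "camera_matrix" (3x3 intrinsics, pixels), "cam_to_world" (4x4, takes a point from camera to world coordinates); the wrist camera has in their place "hand_eye" (4x4, takes a point from camera to tool coordinates, whose origin is the TCP and whose axes are the tool frame's). Camera axes: x right, y up, looking along -z (the intrinsics and any distortion apply to the point x, -y, -z); pixel columns grow to the right and rows downward; lengths in mm; the calibration is good to about 2 mm. A picture is of the moment at which its call begins: read the wrist's pose just before it. camera_params takes no time and is no camera call.
- env.job_done(): hands the job in, once; it reports no verdict.
The state is a dict: "time_s": time; "qpos": joint angles; "qvel": joint speeds; "effort": joint torques, N m; "ee_pos": TCP position; "ee_rot": TCP orientation; "force": force on the tool from outside, world axes, zero at the start; "torque": the same for the moment, N m; "gripper_width": finger opening in mm.
Only numpy, scipy, OpenCV 4.12 (cv2) and the standard library are available. Lean on these libraries where they do the work, as an engineer would, in place of code of your own. Each camera call takes 0.05 s, during which the arm holds its last target. There are 200 camera calls.

### The job

The lock collar on the rotary drive has worked loose: press the black mushroom stop button down until it latches, then take the pin key from its sloping rest, stand it upright with both prongs in the collar's two holes and let go of it. Take it again from above by its crossbar, turn the collar clockwise all the way to its stop, and put the key, prongs down, into the open tool caddy. Only then turn the mushroom head clockwise until it pops back up and let go; do not disturb the glassware and other things on the bench.

Things in the scene. Friction and masses are not known exactly. Their poses are not given: they have to be found in the camera images.
- stop_top (a point): centre of the domed top of the black mushroom head of the stop station (a grey box 95 x 95 mm, 50 mm high). The head is a round cap of diameter 46 mm, 22 mm thick, flat sides 14 mm high, on a thin stem; its top is 96 mm above the bench when up (cap underside 24 mm above the box) and 87 mm when latched down. It points straight up. Its x and y axes turn with the head.
- stop_head (a joint): how far the mushroom head is down: 0 up, about 0.0085 latched down, 0.012 m hard bottom. Pushing takes about 10 N, then it gives way; it must go past 0.010 to latch, and springs back to 0.0085 when let go. It cannot be pulled up while latched.
- stop_knob (a joint): turn of the mushroom head, rad, clockwise seen from above; a spring of about 0.05 N m holds it at 0, limit 0.9. Latched, it unlatches at about 0.55 and then springs up 9 mm (pushed by about 6 N) unless held down, and turns back to 0 once let go.
- collar_top (a point): centre of the upper face of the round steel lock collar (diameter 96 mm, 16 mm thick) that lies flat on the low cream drive housing (180 x 160 mm, 62 mm high); 78 mm above the bench. Its axis is vertical. Nothing on it stands proud.
- hole_a (a point): mouth of one of the collar's two holes, 21 mm from the collar's centre on the upper face; round, diameter 10.8 mm, 14 mm deep.
- hole_b (a point): mouth of the other hole, opposite the first; 42 mm between the two.
- collar (a joint): turn of the collar, rad, clockwise seen from above: it starts loose at 0 to 0.3 and meets its stop (tight) at 1.3. It rubs with about 0.15 N m.
- pin_key: aluminium T-shaped pin key, 148 mm, 0.15 to 0.26 kg. Origin: centre of the foot's underside; z along the shaft to the crossbar, y along foot and crossbar. Foot 26 (x) x 60 (y) x 14 mm; below it two tapered prongs at y = -21 and 21 mm, diameter 8, length 12 mm; square shaft 14 x 14 mm, z 14 to 120 mm; crossbar 14 (x) x 76 (y) x 16 mm, z 120 to 136 mm. Centre of mass z = 63 mm. Half-turn symmetric about z.
- key_foot (a point): the key's origin: centre of the underside of its foot, between the prongs. Once its foot is flat on the collar the key stands upright by itself.
- key_bar (a point): centre of the key's crossbar, 128 mm above key_foot along the shaft
- caddy: open steel tool caddy, fixed: outside 75 (x) x 105 (y) x 85 mm high, walls and floor 5 mm. Origin: centre of its underside; z up. The key fits in foot first with its foot along the caddy's y, and leans against the rim.
- drive: the fixed cream drive housing, 180 (x) x 160 (y) x 62 mm; origin at the centre of its underside
- stop_station: the fixed grey stop box, 95 x 95 x 50 mm, with a flat steel ring (diameter 60, 5 mm high) round the stem; origin at the centre of its underside
- key_rest: the fixed dark grey rest, base 150 (x) x 60 x 6 mm; origin under its centre; its x points up the slope, away from the robot. The key lies on it sloping 30 degrees, crossbar high, key x axis downward. Two cradles 26 mm wide carry the shaft at key z 18 to 28 and 104 to 119 mm; between them it is free all round, its middle 58 mm above the bench.
- beaker: loose glass beaker, diameter 64 mm, 80 mm high, origin under its centre; leave alone
- amber_jar: loose amber jar, diameter 60 mm, 100 mm high, origin under its centre; leave alone
- flask: loose green conical flask, diameter 80 mm, 118 mm high, origin under its centre; leave alone
- wrench: loose steel wrench lying flat; leave alone
- tin: loose aluminium tin, diameter 70 mm, 50 mm high, origin under its centre; leave alone
- wash_bottle: loose white wash bottle, diameter 66 mm, 160 mm high, origin under its centre; leave alone
- cork_ring: loose cork ring, diameter 100 mm, 28 mm high, origin under its centre; leave alone
Things that resemble listed ones, but are neither listed nor needed, are in the scene too. Leave any purple look-alike of the stop_station alone.

How it is judged (in metres and radians):
On the way, in this order (a step that is already met when the one before it is completed fails the run):
1. the mushroom button is latched down, with the fingers off it (value of joint stop_head above 0.006 m and contact force between the fingers and stop_station below 0.2 N), for 0.2 s.
2. the key stands upright with both prongs in the collar's holes and the foot on the collar, let go, the button down (value of joint stop_head above 0.006 m and horizontal distance between key_foot and collar_top below 0.005 m and z of key_foot in the frame of collar_top below 0.003 m and angle between pin_key's own z axis and vertical below 0.09 rad and contact force between the fingers and pin_key below 0.2 N), for 0.2 s.
3. the collar is turned to its stop with the key still in it, the button down (value of joint stop_head above 0.006 m and value of joint collar above 1.22 rad and distance between key_foot and collar_top below 0.009 m), for 0.1 s.
4. the key is in the caddy, prongs down, let go, the button still down (value of joint stop_head above 0.006 m and z of key_foot in the frame of caddy below 0.04 m and horizontal distance between key_foot and caddy below 0.05 m and angle between pin_key's own z axis and vertical below 0.7 rad and contact force between the fingers and pin_key below 0.2 N), for 0.2 s.
At the end, for the whole second after the job is handed in: the mushroom is up again (within 2 mm) and turned back (within 0.15 rad), the collar is within 0.08 rad of its stop, and the key rests in the caddy prongs down (foot within 50 mm of the caddy's centre and 40 mm of its underside, leaning less than 40 degrees), at rest (value of joint stop_head below 0.002 m and value of joint stop_knob below 0.15 rad and value of joint collar above 1.22 rad and z of key_foot in the frame of caddy below 0.04 m and horizontal distance between key_foot and caddy below 0.05 m and angle between pin_key's own z axis and vertical below 0.7 rad and linear speed of pin_key below 0.02 m/s); the robot touches nothing.
It fails at once if the key is in the collar while the stop button is not down (distance between key_foot and collar_top below 0.008 m and value of joint stop_head below 0.005 m).
It fails at once if a bystander is moved more than 40 mm (distance of any of beaker, amber_jar, flask, wrench, tin, wash_bottle, cork_ring from where it was at the start of the episode above 0.04 m).
It also fails if it takes over 72 s, if anything falls off the work surface, if the arm or the gripper's body presses on something with over 40 N, if the wrist force passes 120 N, or if a joint passes its speed limit or range.

## Working session

There is one attempt and no reset: what is moved stays moved. The work goes in short steps, Python scripts to look and compute and a shell command to move; the robot and the scene stay as the last step left them, time stands still between calls to the robot, and variables do not carry over. Pictures are saved under pics/ and viewed, about 8 in all and at most 12, crops included, and the job is handed in when it is done.

```bash
ls; mkdir -p pics; cat > h.py <<'E'
import numpy as np, cv2
from workcell import env
from scipy.spatial.transform import Rotation as R
def cam(name):
    s=env.state(); p=env.camera_params(name)
    im,d=env.grab_frame(name)
    if 'cam_to_world' in p: T=np.array(p['cam_to_world'])
    else:
        W=np.eye(4); W[:3,:3]=R.from_euler('xyz',s['ee_rot'],degrees=True).as_matrix(); W[:3,3]=s['ee_pos']
        T=W@np.array(p['hand_eye'])
    return im,d,np.array(p['camera_matrix']),T,p
def cloud(d,K,T):
    v,u=np.indices(d.shape); x=(u-K[0,2])/K[0,0]*d; y=(v-K[1,2])/K[1,1]*d
    P=np.stack([x,-y,-d],-1)@T[:3,:3].T+T[:3,3]; P[d<=0]=np.nan
    return P
def tool():
    s=env.state(); return R.from_euler('xyz',s['ee_rot'],degrees=True).as_matrix(),np.array(s['ee_pos'])
E
python3 - <<'E'
from h import *
print(env.state()); 
for n in('scene','side','wrist'):
    im,d,K,T,p=cam(n); print(n,p); cv2.imwrite(f'pics/{n}0.png',im); np.savez(f'{n}0.npz',im=im,d=d,K=K,T=T)
E
```

```text
pics
{'time_s': 0.0, 'qpos': array([-7.26508650e+01,  1.83504747e+01,  8.97065776e+01, -1.42230782e-03,
        7.20455204e+01, -1.14447331e+00]), 'qvel': array([-0.01130582, -0.00790463,  0.09516752, -0.03476615,  0.07745473,
       -0.03780004]), 'effort': array([-5.02725823e-05, -4.12457657e+01, -2.31970239e+01,  7.26535404e-02,
        4.55215154e-02, -1.47749543e-04]), 'ee_pos': array([ 182.24138512, -544.80831635,  213.13083283]), 'ee_rot': array([-1.79999303e+02,  1.02579273e-01, -7.15059514e+01]), 'force': array([-0.14924609, -0.12504441,  0.37642074]), 'torque': array([ 0.02177986,  0.03288399, -0.00124794]), 'gripper_width': 91.3719743357235}
scene {'camera_matrix': array([[470.05342425,   0.        , 320.95943511],
       [  0.        , 470.05342425, 192.65629078],
       [  0.        ,   0.        ,   1.        ]]), 'cam_to_world': array([[-6.75906128e-01, -4.31939242e-01,  5.97142694e-01,
         1.38078711e+03],
       [ 7.36985734e-01, -3.98022118e-01,  5.46287855e-01,
         9.70031066e+02],
       [ 1.71283766e-03,  8.09324956e-01,  5.87358648e-01,
         9.5682
[... 466 characters left out ...]
   [-2.15827491e-02,  7.41660536e-01,  6.70428097e-01,
         1.14566934e+03],
       [ 0.00000000e+00,  0.00000000e+00,  0.00000000e+00,
         1.00000000e+00]])}
wrist {'camera_matrix': array([[279.81164024,   0.        , 318.35767549],
       [  0.        , 279.81164024, 194.42118485],
       [  0.        ,   0.        ,   1.        ]]), 'hand_eye': array([[ 9.99999189e-01, -1.16446851e-03, -5.16195443e-04,
        -6.05315258e-01],
       [-1.26420866e-03, -9.56868495e-01, -2.90518649e-01,
        -8.31882820e+01],
       [-1.55631340e-04,  2.90519066e-01, -9.56869191e-01,
        -1.70678110e+02],
       [ 0.00000000e+00,  0.00000000e+00,  0.00000000e+00,
         1.00000000e+00]])}
```

View pics/scene0.png

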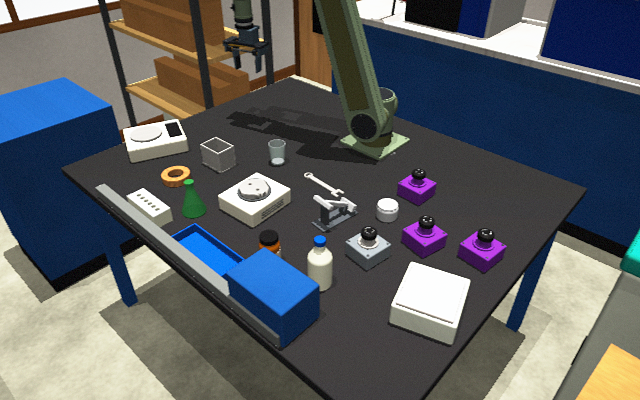

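View pics/side0.png

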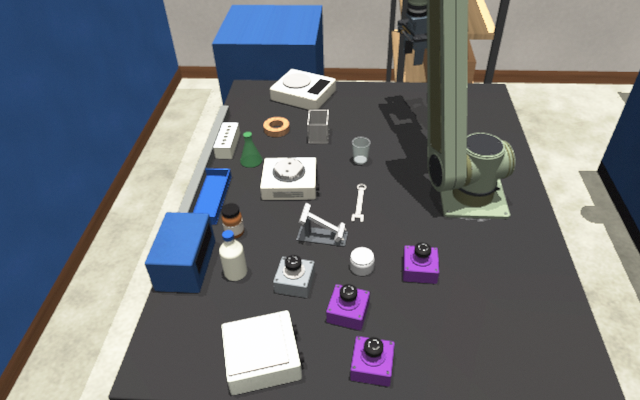

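The scene view shows the grey stop station at (368,245), with purple look-alikes at (417,187), (424,235) and (482,248). The collar is at (255,187), the key on its rest at (333,208), and the caddy at (218,153). The side view agrees: stop (294,272), collar (289,169), key (322,226), caddy (318,126).

```bash
python3 - <<'E'
from h import *
for n,rois in (('scene',dict(stophead=(360,225,378,236),stopbox=(345,225,392,268),collar=(236,172,272,200),drive=(215,170,295,225),key=(310,190,360,232),caddy=(200,135,237,173),beaker=(268,138,288,168),tin=(375,197,399,222))),
 ('side',dict(stophead=(284,253,303,265),stopbox=(274,253,316,295),collar=(272,156,306,182),drive=(260,156,320,200),key=(296,203,350,245),caddy=(305,108,331,145),beaker=(350,137,372,166),tin=(348,247,376,274)))):
    z=np.load(n+'0.npz'); P=cloud(z['d'],z['K'],z['T'])
    for k,(a,b,c,e) in rois.items():
        Q=P[b:e,a:c].reshape(-1,3); Q=Q[Q[:,2]>12]
        print(n,k,'min',np.round(np.nanpercentile(Q,2,axis=0)),'max',np.round(np.nanpercentile(Q,98,axis=0)),'med',np.round(np.nanmedian(Q,axis=0)))
E
```

```text
scene stophead min [526. 369.  82.] max [568. 409.  99.] med [551. 389.  95.]
scene stopbox min [509. 342.  14.] max [599. 439.  97.] med [564. 402.  50.]
scene collar min [ 530. -109.   55.] max [665.  25.  82.] med [609. -30.  75.]
scene drive min [ 527. -106.   15.] max [703.  51.  80.] med [637.  -2.  58.]
scene key min [423. 169.  15.] max [543. 242.  99.] med [521. 212.  49.]
scene caddy min [ 498. -380.   15.] max [ 574. -271.   87.] med [ 543. -312.   58.]
scene beaker min [ 342. -210.   14.] max [ 403. -148.   82.] med [ 382. -169.   59.]
scene tin min [333. 294.  14.] max [396. 356.  54.] med [375. 330.  46.]
side stophead min [525. 345.  49.] max [575. 404.  99.] med [545. 387.  93.]
side stopbox min [497. 351.  15.] max [593. 441.  96.] med [542. 408.  49.]
side collar min [ 554. -106.   52.] max [667.  20.  80.] med [607. -22.  72.]
side drive min [ 518. -105.   16.] max [694.  54.  79.] med [604.   7.  56.]
side key min [417. 176.  17.] max [540. 244.  99.] med [494. 215.  54.]
side caddy min [ 496. -380.   14.] max [ 570. -266.   85.] med [ 535. -284.   53.]
side beaker min [ 344. -209.   15.] max [ 400. -145.   80.] med [ 372. -161.   56.]
side tin min [329. 297.  13.] max [392. 359.  53.] med [360. 338.  46.]
```

```bash
python3 -m pendant '[{"xyz":[-0.015,-0.03,-0.005],"roll":0,"jaw":0},{"xyz":[-0.045,-0.08,-0.01],"roll":0,"jaw":0},{"xyz":[-0.075,-0.135,-0.015],"roll":0,"jaw":0},{"xyz":[-0.105,-0.19,-0.02],"roll":0,"jaw":0},{"xyz":[-0.135,-0.245,-0.02],"roll":0,"jaw":0},{"xyz":[-0.165,-0.3,-0.02],"roll":0,"jaw":0},{"xyz":[-0.19,-0.345,-0.02],"roll":0,"jaw":0},{"xyz":[-0.2,-0.365,-0.02],"roll":0,"jaw":0}]'
python3 - <<'E'
from h import *
im,d,K,T,p=cam('wrist'); cv2.imwrite('pics/w1.png',im); np.savez('w1.npz',im=im,d=d,K=K,T=T)
s=env.state(); print(s['time_s'],s['ee_pos'],s['ee_rot'],s['force'],s['qpos'].round(1))
E
```

```text
time_s: 1.15
ee_pos: [466.5, -237.5, 233.7]
ee_rot: [-180.0, 0.0, -71.3]
force: [0.4, 0.0, -0.1]
gripper_width: 91.1
1.2 [ 467.78855266 -236.52969852  233.58861543] [-1.79893412e+02  8.25690260e-02 -7.13098593e+01] [ 1.02614975  1.51387008 -0.45084517] [-28.2  13.   94.2   0.1  72.7  43.1]
```

View pics/w1.png

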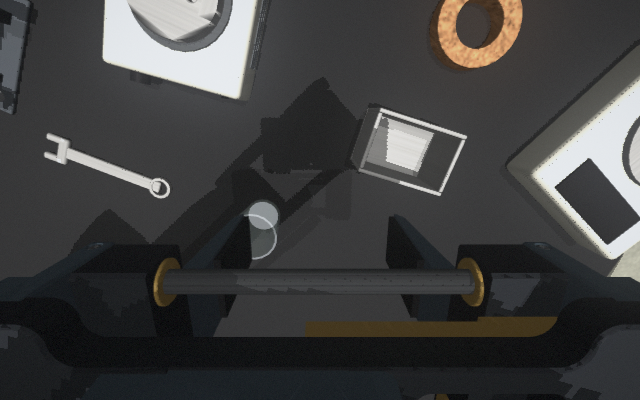

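The wrist view shows the caddy at about (412,150), the cork ring at (480,25), the wrench at (108,165) and the beaker at (262,225). The drive is cut off at the top left, so I'm moving the camera over the collar.

```bash
python3 -m pendant '[{"xyz":[-0.02,-0.015,0],"roll":0,"jaw":0.5},{"xyz":[-0.06,-0.04,0],"roll":0,"jaw":0.5},{"xyz":[-0.105,-0.07,0],"roll":0,"jaw":0.8},{"xyz":[-0.14,-0.097,0],"roll":0,"jaw":1},{"xyz":[-0.15,-0.105,0],"roll":0,"jaw":1},{"xyz":[-0.15,-0.105,0],"roll":0,"jaw":1},{"xyz":[-0.15,-0.105,0],"roll":0,"jaw":1},{"xyz":[-0.15,-0.105,0],"roll":0,"jaw":1}]' 30
python3 - <<'E'
from h import *
im,d,K,T,p=cam('wrist'); np.savez('w2.npz',im=im,d=d,K=K,T=T)
P=cloud(d,K,T)
# collar: top face pixels
m=(abs(P[...,2]-78)<6)&(np.hypot(P[...,0]-607,P[...,1]+30)<75)
print('n',m.sum(),np.nanmedian(P[m],axis=0))
v,u=np.where(m); a,b,c,e=max(u.min()-15,0),max(v.min()-15,0),u.max()+15,v.max()+15
print(a,b,c,e)
cv2.imwrite('pics/w2.png',cv2.resize(im[b:e,a:c],None,fx=4,fy=4,interpolation=cv2.INTER_CUBIC)[:600,:800])
# caddy from w1
z=np.load('w1.npz');Q=cloud(z['d'],z['K'],z['T']);m=(abs(Q[...,2]-85)<5)&(np.hypot(Q[...,0]-535,Q[...,1]+325)<90)
r=cv2.minAreaRect(Q[m][:,:2].astype(np.float32));print('caddy',r,np.nanmedian(Q[m][:,2]))
for nn in('scene0','side0'):
    z=np.load(nn+'.npz');Q=cloud(z['d'],z['K'],z['T']);m=(abs(Q[...,2]-84)<5)&(np.hypot(Q[...,0]-535,Q[...,1]+325)<90);print(nn,cv2.minAreaRect(Q[m][:,:2].astype(np.float32)))
E
```

```text
time_s: 2.2
ee_pos: [516.8, -65.5, 233.9]
ee_rot: [180.0, -0.0, -71.6]
force: [-0.0, -0.3, -0.7]
gripper_width: 14.2
n 6135 [612.36967356 -32.23789084  77.92841729]
259 32 376 153
caddy ((533.625732421875, -326.60064697265625), (75.07652282714844, 105.3482894897461), 1.7274881601333618) 84.51111838558256
scene0 ((534.5532836914062, -327.10345458984375), (78.00616455078125, 113.89965057373047), 1.3423811197280884)
side0 ((533.6551513671875, -321.6159973144531), (74.92839813232422, 111.3534164428711), 0.8041992783546448)
```

View pics/w2.png

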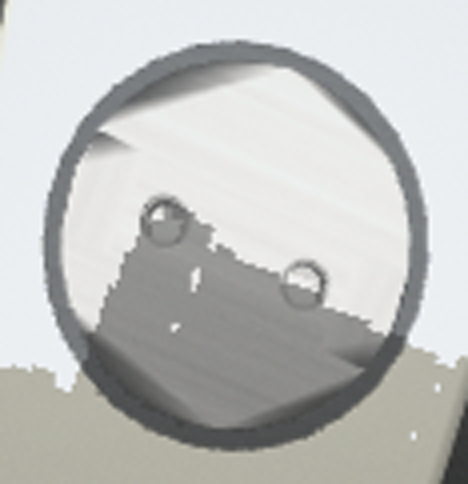

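The crop shows the collar face with its two holes at crop (163,221) and (304,284), which are full-frame (299.8,87.3) and (335,103).

```bash
cat >> h.py <<'E'
def ray(u,v,K,T,z):
    dr=T[:3,:3]@np.array([(u-K[0,2])/K[0,0],-(v-K[1,2])/K[1,1],-1]); o=T[:3,3]
    return o+dr*(z-o[2])/dr[2]
E
python3 - <<'E'
from h import *
z=np.load('w2.npz');im,d,K,T=z['im'],z['d'],z['K'],z['T']
a=ray(299.75,87.25,K,T,78);b=ray(335,103,K,T,78);print('holes',a,b,(a+b)/2,np.linalg.norm(a-b),np.degrees(np.arctan2(*(b-a)[1::-1])))
g=cv2.cvtColor(im,cv2.COLOR_BGR2GRAY)
P=cloud(d,K,T); m=((abs(P[...,2]-78)<8)&(np.hypot(P[...,0]-610,P[...,1]+31)<46))
# collar outline via circle of depth step between 78 and 62
m=(P[...,2]>70)&(np.hypot(P[...,0]-610,P[...,1]+31)<70); cs,_=cv2.findContours(m.astype(np.uint8),0,1); c=max(cs,key=cv2.contourArea)
pts=np.array([ray(u,v,K,T,78)[:2] for u,v in c[:,0]]); print('outline',cv2.minEnclosingCircle(pts.astype(np.float32)), pts.mean(0))
for n in('scene0','side0','w1'):
    z=np.load(n+'.npz');Q=cloud(z['d'],z['K'],z['T'])
    m=(Q[...,2]>71)&(Q[...,2]<85)&(np.hypot(Q[...,0]-608,Q[...,1]+30)<70)
    if m.sum()>20: print(n,m.sum(),cv2.minEnclosingCircle(Q[m][:,:2].astype(np.float32)),np.median(Q[m],0))
# key
for n in('scene0','side0'):
    z=np.load(n+'.npz');Q=cloud(z['d'],z['K'],z['T']);im=z['im'].astype(int)
    m=(Q[...,2]>50)&(Q[...,2]<110)&(np.hypot(Q[...,0]-485,Q[...,1]-212)<100)
    q=Q[m];print(n,m.sum()); 
    for lo in range(50,110,8):
        k=q[(q[:,2]>=lo)&(q[:,2]<lo+8)]
        if len(k)>2: print(lo,len(k),np.median(k,0).round(),np.ptp(k,axis=0).round())
E
```

```text
holes [611.09763701 -12.15200485  78.        ] [607.87092924 -54.13754393  78.        ] [609.48428312 -33.14477439  78.        ] 42.10934736053213 -94.394704519387
outline ((388.7033996582031, -107.53716278076172), 151.19317626953125) [ 394.41824447 -105.76414956]
scene0 451 ((611.5609130859375, -33.294193267822266), 52.589935302734375) [613.50752399 -29.66265543  77.94288953]
side0 426 ((608.5437622070312, -29.219562530517578), 52.81413650512695) [609.59029538 -26.69920168  75.83862895]
w1 2840 ((597.9310913085938, -37.81549835205078), 46.385826110839844) [583.71951582 -44.25185175  77.86202335]
scene0 249
50 33 [523. 212.  55.] [87. 30.  8.]
58 36 [493. 212.  62.] [74. 30.  8.]
66 32 [531. 207.  70.] [59. 25.  7.]
74 18 [504. 207.  77.] [43. 26.  7.]
82 22 [537. 207.  88.] [38. 62.  8.]
90 87 [536. 202.  94.] [27. 77.  8.]
98 21 [537. 210.  99.] [16. 66.  3.]
side0 319
50 45 [470. 215.  54.] [81. 23.  8.]
58 47 [485. 214.  61.] [69. 19.  7.]
66 34 [493. 212.  71.] [53. 24.  7.]
74 43 [508. 211.  78.] [42. 39.  7.]
82 37 [522. 212.  87.] [41. 52.  7.]
90 98 [531. 206.  94.] [27. 80.  8.]
98 15 [533. 206.  99.] [19. 69.  3.]
```

```bash
python3 -m pendant '[{"xyz":[-0.03,0,0],"roll":2,"jaw":1},{"xyz":[-0.085,0,0],"roll":6,"jaw":1},{"xyz":[-0.145,0,0],"roll":10,"jaw":1},{"xyz":[-0.205,0,0],"roll":14,"jaw":1},{"xyz":[-0.265,0,0],"roll":18,"jaw":1},{"xyz":[-0.32,0,0],"roll":18.5,"jaw":1},{"xyz":[-0.36,0,0],"roll":18.5,"jaw":1},{"xyz":[-0.374,-0.002,0],"roll":18.5,"jaw":1}]'
python3 - <<'E'
from h import *
im,d,K,T,p=cam('wrist'); np.savez('w3.npz',im=im,d=d,K=K,T=T)
cv2.imwrite('pics/w3.png',im)
s=env.state(); print(s['time_s'],s['ee_pos'],s['ee_rot'],s['qpos'].round(1))
P=cloud(d,K,T)
m=(P[...,2]>86)&(np.hypot(P[...,0]-548,P[...,1]-388)<50); print('head',m.sum(),cv2.minEnclosingCircle(P[m][:,:2].astype(np.float32)),P[m].max(0))
v,u=np.where(m);print(u.min(),u.max(),v.min(),v.max())
E
```

```text
time_s: 3.25
ee_pos: [399.9, 292.2, 234.0]
ee_rot: [-180.0, -0.0, -89.9]
force: [-0.3, 0.1, -0.2]
gripper_width: 0.2
3.3 [400.20264338 292.8334045  233.88791837] [-1.79990134e+02  5.18236516e-02 -8.99141007e+01] [ 34.8  10.4  97.6   0.   72.  124.7]
head 1837 ((545.7887573242188, 388.32891845703125), 23.00571632385254) [567.93614241 410.90120221  98.05849011]
201 248 19 69
```

View pics/w3.png

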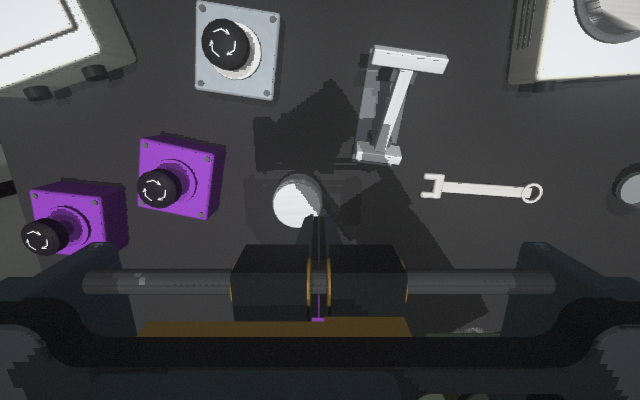

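Candidates in the w3 wrist view: the grey box with its head at (226,44), and purple ones at (157,187) and (42,236). The third purple is out of view. Only the grey box fits the description. I'll confirm it and the key in one enlarged crop.

```bash
python3 - <<'E'
from h import *
z=np.load('w3.npz');im,d,K,T=z['im'],z['d'],z['K'],z['T']
cv2.imwrite('pics/w3c.png',cv2.resize(im[0:180,190:455],None,fx=3,fy=3,interpolation=cv2.INTER_CUBIC)[:600,:800])
P=cloud(d,K,T)
print('bar px',[P[v,u].round(1) for u,v in((376,53),(410,58),(442,64),(395,105),(400,90),(385,130),(360,155),(380,155),(398,158))])
m=(np.hypot(P[...,0]-490,P[...,1]-212)<110)&(P[...,2]>35)
q=P[m]
bar=q[(q[:,2]>86)]; r=cv2.minAreaRect(bar[:,:2].astype(np.float32)); print('bar',len(bar),r,bar.mean(0))
# shaft top surface: 3d points between
sh=q[(q[:,0]>452)&(q[:,0]<515)&(abs(q[:,1]-213)<25)]
for lo in range(450,520,8):
    k=sh[(sh[:,0]>=lo)&(sh[:,0]<lo+8)]
    if len(k): k=k[k[:,2]>k[:,2].max()-4]; print(lo,len(k),k.mean(0).round(1),np.ptp(k,axis=0).round(1))
E
```

```text
bar px [array([536.6, 236.1,  98.5]), array([532.4, 201.6,  97.5]), array([526.8, 169.5,  98.8]), array([488. , 206.4,  72.5]), array([503.4, 204.7,  81.8]), array([459.2, 211.8,  55.7]), array([426.5, 238.8,  42.3]), array([426.9, 213.3,  44.4]), array([422.7, 189. ,  41.8])]
bar 47807 ((476.3039245605469, 238.38507080078125), (105.37739562988281, 165.6035919189453), 68.7907943725586) [431.87636242 255.56131517 333.44834892]
450 51 [455.6 210.9  53.4] [ 5.1 14.2  3.9]
458 49 [463.3 209.4  58.1] [ 6.1 13.3  3.9]
466 48 [471.8 208.4  63. ] [ 7.  14.2  4. ]
474 45 [479.7 207.1  67.6] [ 5.6 12.7  4. ]
482 71 [486.5 206.4  71.5] [ 6.5 14.8  3.9]
490 68 [495.1 205.5  76.4] [ 7.4 13.8  4. ]
498 63 [503.2 204.2  81.3] [ 6.  13.3  3.9]
506 66 [511.9 203.6  86.2] [ 5.8 13.8  3.9]
514 14 [514.8 203.2  87.2] [ 0.9 13.2  2.5]
```

View pics/w3c.png

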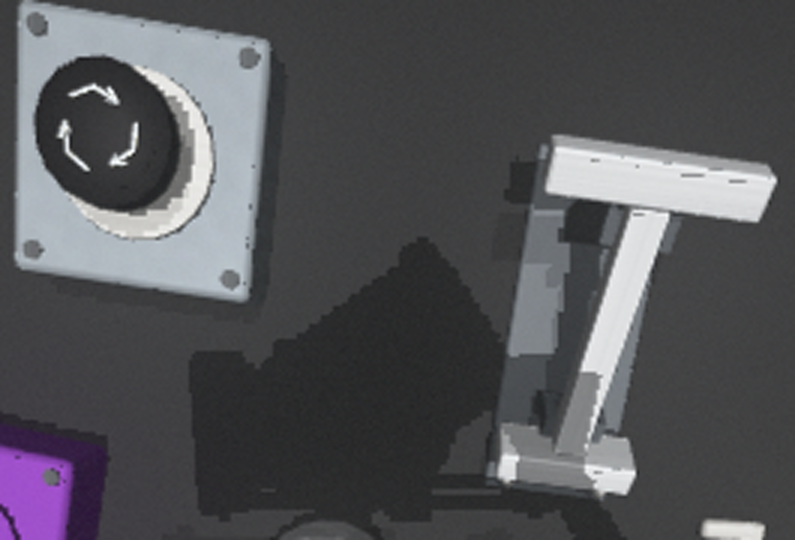

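The crop confirms the grey box with its black mushroom head (three white arrows) at crop (105,130), and the T-key sloping, crossbar at crop (660,180) and foot at (565,460). Pressing the button with shut fingers.

```bash
python3 -m pendant '[{"xyz":[-0.02,-0.03,0],"roll":0,"jaw":1},{"xyz":[-0.05,-0.075,0],"roll":0,"jaw":1},{"xyz":[-0.082,-0.12,0.02],"roll":0,"jaw":1},{"xyz":[-0.096,-0.146,0.07],"roll":0,"jaw":1},{"xyz":[-0.096,-0.146,0.11],"roll":0,"jaw":1},{"xyz":[-0.096,-0.146,0.128],"roll":0,"jaw":1},{"xyz":[-0.096,-0.146,0.131],"roll":0,"jaw":1},{"xyz":[-0.096,-0.146,0.131],"roll":0,"jaw":1}]' && python3 -m pendant '[{"xyz":[0,0,0.006],"roll":0,"jaw":1},{"xyz":[0,0,0.012],"roll":0,"jaw":1},{"xyz":[0,0,0.016],"roll":0,"jaw":1},{"xyz":[0,0,0.018],"roll":0,"jaw":1},{"xyz":[0,0,0.019],"roll":0,"jaw":1},{"xyz":[0,0,0.0195],"roll":0,"jaw":1},{"xyz":[0,0,0.0195],"roll":0,"jaw":1},{"xyz":[0,0,0.0195],"roll":0,"jaw":1}]'
```

```text
time_s: 4.3
ee_pos: [547.3, 387.1, 104.8]
ee_rot: [-179.8, 0.1, -90.0]
force: [0.1, 0.3, 0.4]
gripper_width: 0.2
time_s: 5.3
ee_pos: [547.1, 387.6, 84.9]
ee_rot: [-179.9, 0.1, -90.0]
force: [-0.1, -0.7, 6.1]
gripper_width: 0.5
```

```bash
python3 -m pendant '[{"xyz":[0,0,0.0015],"roll":0,"jaw":1},{"xyz":[0,0,0.0015],"roll":0,"jaw":1},{"xyz":[0,0,-0.03],"roll":0,"jaw":1},{"xyz":[0.01,0.01,-0.085],"roll":0,"jaw":0.7},{"xyz":[0.04,0.04,-0.125],"roll":2,"jaw":0.5},{"xyz":[0.075,0.08,-0.145],"roll":5,"jaw":0.2},{"xyz":[0.097,0.107,-0.15],"roll":7.4,"jaw":0},{"xyz":[0.097,0.107,-0.15],"roll":7.4,"jaw":0}]'
python3 - <<'E'
from h import *
im,d,K,T,p=cam('wrist'); np.savez('w4.npz',im=im,d=d,K=K,T=T)
s=env.state(); print(s['time_s'],s['ee_pos'],s['ee_rot'],s['gripper_width'])
P=cloud(d,K,T)
m=(P[...,2]>76)&(P[...,2]<120)&(np.hypot(P[...,0]-546,P[...,1]-388)<50); q=P[m];print('head top',len(q),np.percentile(q[:,2],[50,90,99]),cv2.minEnclosingCircle(q[:,:2].astype(np.float32)))
m=(P[...,2]>45)&(P[...,2]<110)&(np.hypot(P[...,0]-495,P[...,1]-210)<70)
q=P[m]
b=q[(q[:,2]>84)&(q[:,0]>512)]; print('bar',len(b),cv2.minAreaRect(b[:,:2].astype(np.float32)),np.percentile(b,[1,99],axis=0))
v,u=np.where(m);print(u.min(),u.max(),v.min(),v.max()); cv2.imwrite('pics/w4.png',im)
sh=q[(q[:,0]<510)&(abs(q[:,1]-207)<14)]
for lo in range(455,512,8):
    k=sh[(sh[:,0]>=lo)&(sh[:,0]<lo+8)]
    if len(k): k=k[k[:,2]>k[:,2].max()-4]; print(lo,len(k),k.mean(0).round(1),np.ptp(k,axis=0).round(1))
E
```

```text
time_s: 6.3
ee_pos: [437.9, 288.9, 234.5]
ee_rot: [-179.9, 0.0, -97.4]
force: [1.3, -0.0, 0.6]
gripper_width: 47.7
6.35 [439.05486022 289.8315728  234.05164253] [-1.79920810e+02  6.30604231e-02 -9.73911632e+01] 51.2661125953301
head top 1503 [86.36923736 88.07066644 89.17145411] ((545.8838500976562, 388.2182312011719), 23.12177276611328)
bar 1559 ((526.5345458984375, 201.67724609375), (76.1816177368164, 29.07375144958496), 82.63374328613281) [[513.46037845 164.98767437  84.9142721 ]
 [543.95879873 238.49438145 100.33643588]]
354 429 79 167
455 37 [460.5 209.3  56.4] [ 5.8 13.5  3.8]
463 39 [468.5 209.1  61.4] [ 7.4 13.5  3.9]
471 42 [476.5 207.9  65.6] [ 6.7 14.1  3.9]
479 59 [483.8 206.9  69.9] [ 7.9 14.1  4. ]
487 56 [492.1 205.3  74.8] [ 7.6 13.7  3.8]
495 41 [501.  204.7  80.1] [ 5.7 13.2  3.9]
503 61 [507.5 204.1  83.8] [ 5.8 14.2  4. ]
```

```bash
python3 -m pendant '[{"xyz":[0.015,-0.02,0],"roll":0,"jaw":0},{"xyz":[0.045,-0.06,0],"roll":0,"jaw":0},{"xyz":[0.07,-0.095,0.01],"roll":0,"jaw":0},{"xyz":[0.076,-0.103,0.04],"roll":0,"jaw":0},{"xyz":[0.076,-0.103,0.075],"roll":0,"jaw":0},{"xyz":[0.076,-0.103,0.1],"roll":0,"jaw":0},{"xyz":[0.076,-0.103,0.108],"roll":0,"jaw":0},{"xyz":[0.076,-0.103,0.108],"roll":0,"jaw":0}]'
```

```text
time_s: 7.35
ee_pos: [532.2, 201.7, 125.0]
ee_rot: [180.0, -0.0, -97.4]
force: [0.5, 1.1, 0.2]
gripper_width: 91.1
```

```bash
python3 -m pendant '[{"xyz":[0,0,0.02],"roll":0,"jaw":0},{"xyz":[0,0,0.043],"roll":0,"jaw":0},{"xyz":[0,0,0.053],"roll":0,"jaw":0},{"xyz":[0,0,0.055],"roll":0,"jaw":0},{"xyz":[0,0,0.055],"roll":0,"jaw":0.3},{"xyz":[0,0,0.055],"roll":0,"jaw":0.3},{"xyz":[0,0,0.055],"roll":0,"jaw":0.3},{"xyz":[0,0,0.055],"roll":0,"jaw":0.3}]' 30
```

```text
time_s: 8.35
ee_pos: [532.3, 201.3, 71.3]
ee_rot: [-179.9, 0.0, -97.4]
force: [0.4, -1.3, 5.5]
gripper_width: 75.8
```

```bash
python3 -m pendant '[{"xyz":[0,0,-0.01],"roll":0,"jaw":0.3},{"xyz":[0,0,-0.035],"roll":0,"jaw":0.3},{"xyz":[0,0,-0.07],"roll":0,"jaw":0.3},{"xyz":[0,0,-0.11],"roll":0,"jaw":0.3},{"xyz":[0,0,-0.15],"roll":0,"jaw":0.3},{"xyz":[0,0,-0.175],"roll":0,"jaw":0.3},{"xyz":[0,0,-0.185],"roll":0,"jaw":0.3},{"xyz":[0,0,-0.185],"roll":0,"jaw":0.3}]'
python3 - <<'E'
from h import *
R_,t=tool(); tz=t-np.array([0,0,0]); g=t+R_[:,2]*-19
print(g)
def keypts(n):
    im,d,K,T,p=cam(n); P=cloud(d,K,T); L=(P-t)@R_
    m=(abs(L[...,0])<36)&(L[...,2]>-60)&(L[...,2]<160)&(abs(L[...,1])<150)&(P[...,2]>60)
    return L[m],im
for n in('side','scene'):
    q,im=keypts(n)
    for lo in range(-20,160,20):
        k=q[(q[:,2]>=lo)&(q[:,2]<lo+20)]
        if len(k)>3: print(n,lo,len(k),np.median(k,0).round(),np.percentile(k[:,1],[5,95]).round())
    cv2.imwrite(f'pics/lift_{n}.png',im)
E
```

```text
time_s: 9.35
ee_pos: [531.6, 201.5, 255.5]
ee_rot: [-180.0, 0.0, -97.4]
force: [-0.8, 0.2, -0.2]
gripper_width: 63.8
[531.57285672 201.460843   274.5020996 ]
side -20 11 [31. 15. -6.] [12. 18.]
side 140 47 [ -0.  15. 158.] [10. 21.]
scene -20 57 [ 33.  -1. -10.] [-16.  15.]
scene 0 7 [-30.  -6.   1.] [-16.  11.]
scene 140 50 [  0.  12. 157.] [ 8. 20.]
```

```bash
python3 - <<'E'
from h import *
a=cv2.imread('pics/lift_side.png')[180:260,280:370]; b=cv2.imread('pics/lift_scene.png')[170:240,295:375]
im,d,K,T,p=cam('wrist'); np.savez('w5.npz',im=im,d=d,K=K,T=T)
P=cloud(d,K,T)
m=(P[...,2]>84)&(P[...,2]<120)&(np.hypot(P[...,0]-525,P[...,1]-203)<70)
q=P[m];print(len(q),cv2.minAreaRect(q[:,:2].astype(np.float32)),q.max(0))
c=np.zeros((600,800,3),np.uint8); a=cv2.resize(a,(360,320)); b=cv2.resize(b,(366,320)); c[:320,:360]=a; c[:320,400:766]=b
w=cv2.resize(im[60:260,200:500],(405,270)); c[325:595,:405]=w; cv2.imwrite('pics/look5.png',c)
E
```

```text
1027 ((508.9330749511719, 198.96165466308594), (75.92361450195312, 32.27450942993164), 80.2400894165039) [530.74726794 235.91484538 101.91796108]
```

View pics/look5.png

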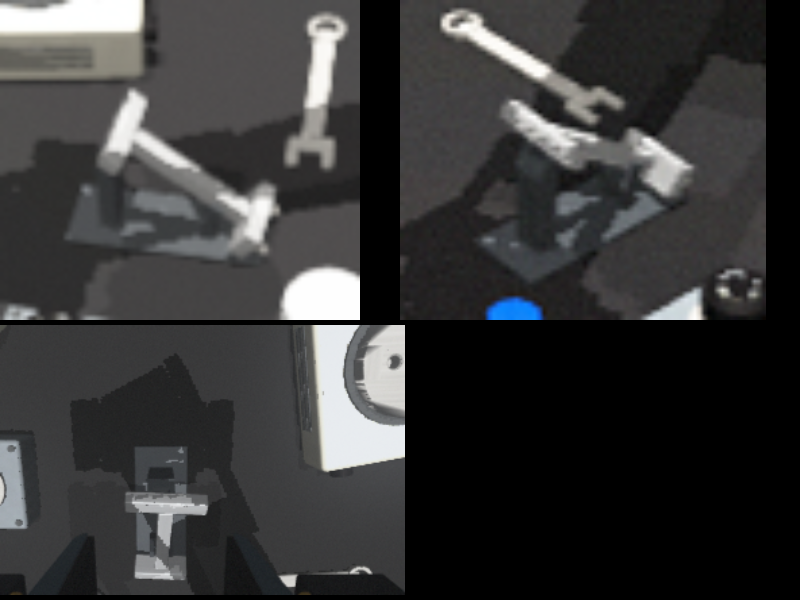

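The key is still lying on its rest, slid about 18 mm downslope. The bar pivoted in the grip, and on a straight-up lift its foot probably hooked under the lower cradle. I'll measure the new pose and lift on a path up and back towards the robot.

```bash
python3 - <<'E'
from h import *
z=np.load('w5.npz');im,d,K,T=z['im'],z['d'],z['K'],z['T'];P=cloud(d,K,T)
m=(P[...,2]>30)&(P[...,2]<120)&(np.hypot(P[...,0]-480,P[...,1]-203)<85);q=P[m]
for lo in range(395,535,8):
    k=q[(q[:,0]>=lo)&(q[:,0]<lo+8)]
    if len(k): k=k[k[:,2]>np.percentile(k[:,2],98)-4]; print(lo,len(k),k.mean(0).round(1),np.ptp(k,axis=0).round(1))
b=q[(q[:,2]>84)];hi=b[b[:,2]>97];print(hi.mean(0),len(hi))
bb=b[(b[:,0]>495)];print(cv2.minAreaRect(b[:,:2].astype(np.float32)))
E
```

```text
403 40 [408.4 202.4  31.5] [ 6.3 40.7  4.4]
411 110 [415.1 213.1  33.6] [ 7.7 57.3  4.4]
419 62 [421.9 227.9  33.6] [ 8.  36.5  4.1]
427 23 [432.  213.   39.3] [ 6.1 14.   4. ]
435 22 [440.5 211.2  45.6] [ 5.1 13.7  3.9]
443 26 [448.  210.1  50.9] [ 5.8 12.1  5.8]
451 24 [456.6 207.9  57.3] [ 6.3 13.2  4.6]
459 21 [464.5 206.1  63.1] [ 5.4 12.7  4.1]
467 25 [472.4 205.7  68.5] [ 5.8 14.   3.9]
475 23 [480.6 202.8  74.7] [ 5.5 12.3  4.1]
483 30 [488.5 202.5  80.1] [ 6.2 13.4  4. ]
491 32 [496.3 200.8  85.6] [ 6.6 13.   3.8]
499 70 [504.7 176.2  94.2] [ 6.5 39.7  4.6]
507 166 [512.1 181.3  98.2] [ 7.9 66.1  5.2]
515 225 [518.7 207.1  99. ] [ 8.  69.2  5.1]
523 56 [524.6 225.1  97.9] [ 5.3 26.8  5.1]
531 33 [532.1 205.8  73.7] [ 3.1 23.3  5.3]
[517.04066424 199.45818735  98.81739406] 391
((508.9330749511719, 198.96165466308594), (75.92361450195312, 32.27450942993164), 80.2400894165039)
```

```bash
python3 -m pendant '[{"xyz":[0.0055,0.017,0.01],"roll":2.8,"jaw":0},{"xyz":[0.0055,0.017,0.03],"roll":2.8,"jaw":0},{"xyz":[0.0055,0.017,0.07],"roll":2.8,"jaw":0},{"xyz":[0.0055,0.017,0.115],"roll":2.8,"jaw":0},{"xyz":[0.0055,0.017,0.155],"roll":2.8,"jaw":0},{"xyz":[0.0055,0.017,0.18],"roll":2.8,"jaw":0},{"xyz":[0.0055,0.017,0.187],"roll":2.8,"jaw":0},{"xyz":[0.0055,0.017,0.187],"roll":2.8,"jaw":0}]' && python3 -m pendant '[{"xyz":[0,0,0],"roll":0,"jaw":0.3},{"xyz":[0,0,0],"roll":0,"jaw":0.3},{"xyz":[0,0,0],"roll":0,"jaw":0.3},{"xyz":[0,0,0],"roll":0,"jaw":0.3},{"xyz":[0,0.002,-0.002],"roll":0,"jaw":0.3},{"xyz":[0,0.006,-0.006],"roll":0,"jaw":0.3},{"xyz":[0,0.012,-0.012],"roll":0,"jaw":0.3},{"xyz":[0,0.02,-0.019],"roll":0,"jaw":0.3}]' 45
```

```text
time_s: 10.5
ee_pos: [514.1, 198.1, 68.2]
ee_rot: [180.0, -0.0, -100.2]
force: [0.5, 0.3, 0.3]
gripper_width: 90.8
time_s: 11.5
ee_pos: [493.7, 201.7, 87.6]
ee_rot: [180.0, -0.0, -100.2]
force: [0.0, 0.0, -1.6]
gripper_width: 75.4
```

```bash
python3 -m pendant '[{"xyz":[0,0.012,-0.01],"roll":0,"jaw":0.3},{"xyz":[0,0.026,-0.021],"roll":0,"jaw":0.3},{"xyz":[0,0.042,-0.034],"roll":0,"jaw":0.3},{"xyz":[0,0.06,-0.05],"roll":0,"jaw":0.3},{"xyz":[0,0.08,-0.07],"roll":0,"jaw":0.3},{"xyz":[0,0.098,-0.1],"roll":0,"jaw":0.3},{"xyz":[0,0.105,-0.13],"roll":0,"jaw":0.3},{"xyz":[0,0.105,-0.15],"roll":0,"jaw":0.3}]'
cat >> h.py <<'E'
def hang():
    """key seen in tool coordinates by side+scene cameras"""
    R_,t=tool(); out=[]
    for n in('side','scene'):
        im,d,K,T,p=cam(n); P=cloud(d,K,T); L=(P-t)@R_
        m=(abs(L[...,0])<40)&(L[...,2]>2)&(L[...,2]<135)&(abs(L[...,1])<140)&(P[...,2]>6)
        q=L[m]
        for lo in range(0,135,15):
            k=q[(q[:,2]>=lo)&(q[:,2]<lo+15)]
            if len(k)>3: print(n,lo,len(k),np.median(k,0).round(1),'x',np.percentile(k[:,0],[3,97]).round(),'y',np.percentile(k[:,1],[3,97]).round())
E
python3 - <<'E'
from h import *
hang()
E
```

```text
time_s: 12.5
ee_pos: [389.9, 220.5, 239.7]
ee_rot: [-179.9, 0.1, -100.1]
force: [1.3, 0.0, -1.5]
gripper_width: 75.4
side 0 56 [-7.  45.6  8.4] x [-11.   4.] y [28. 59.]
side 15 63 [-7.3 64.8 22.8] x [-11.   3.] y [44. 81.]
side 30 141 [-7.  98.1 39. ] x [-32.  24.] y [ 70. 110.]
side 45 55 [-25.6  94.   51.3] x [-33.  23.] y [ 84. 112.]
side 60 4 [-25.2 102.9  61.2] x [-27.  14.] y [ 89. 110.]
scene 15 19 [-6.6 66.1 23.5] x [-10.  -0.] y [54. 80.]
scene 30 79 [-10.5  93.5  37.5] x [-31.  23.] y [ 69. 102.]
scene 45 41 [-18.5  87.3  51.1] x [-32.  21.] y [ 81. 101.]
```

The key is held at about 36°. I'm easing the grip so it swings down.

```bash
python3 -m pendant '[{"xyz":[0,0,0],"roll":0,"jaw":0.3},{"xyz":[0,0,0],"roll":0,"jaw":0.3},{"xyz":[0,0,0],"roll":0,"jaw":0.3},{"xyz":[0,0,0],"roll":0,"jaw":0.3},{"xyz":[0,0,0],"roll":0,"jaw":0.3},{"xyz":[0,0,0],"roll":0,"jaw":0.3},{"xyz":[0,0,0],"roll":0,"jaw":0.3},{"xyz":[0,0,0],"roll":0,"jaw":0.3}]' 8
python3 - <<'E'
from h import *
hang()
E
```

```text
time_s: 13.6
ee_pos: [391.1, 220.3, 237.4]
ee_rot: [-180.0, -0.0, -100.2]
force: [0.5, 0.4, -1.7]
gripper_width: 75.8
side 0 23 [-7.7 17.9  8.6] x [-11.   2.] y [12. 23.]
side 15 30 [-7.2 22.1 23.6] x [-11.   3.] y [12. 30.]
side 30 33 [-7.3 29.4 37.6] x [-12.   3.] y [19. 36.]
side 45 34 [-7.7 35.9 52.8] x [-12.   3.] y [27. 42.]
side 60 27 [-7.3 43.5 66.4] x [-11.   3.] y [33. 49.]
side 75 138 [-11.1  54.1  82.9] x [-33.  25.] y [39. 64.]
side 90 20 [-29.4  48.3  94.1] x [-33. -17.] y [37. 61.]
scene 0 13 [-5.5  7.7  7.5] x [-10.   4.] y [3. 9.]
scene 15 11 [-1.9 11.9 23.7] x [-10.   7.] y [10. 16.]
scene 30 19 [-4.9 22.8 38. ] x [-9.  3.] y [17. 35.]
scene 45 22 [-5.4 31.4 52.6] x [-8.  7.] y [26. 42.]
scene 60 22 [-5.6 37.2 69.1] x [-8.  2.] y [30. 48.]
scene 75 94 [-10.1  44.7  84. ] x [-30.  28.] y [35. 59.]
scene 90 25 [-20.1  41.1  95. ] x [-31.  23.] y [38. 58.]
```

```bash
python3 -m pendant '[{"xyz":[0,0,0],"roll":0,"jaw":0.3},{"xyz":[0,0,0],"roll":0,"jaw":0.3},{"xyz":[0,0,0],"roll":0,"jaw":0.3},{"xyz":[0,0,0],"roll":0,"jaw":0.3},{"xyz":[0.002,0,0],"roll":0,"jaw":0.3},{"xyz":[0.008,0,-0.002],"roll":-1,"jaw":0.3},{"xyz":[0.02,0,-0.005],"roll":-3,"jaw":0.3},{"xyz":[0.04,0,-0.01],"roll":-6,"jaw":0.3}]' 4
python3 - <<'E'
from h import *
hang()
E
```

```text
time_s: 14.7
ee_pos: [383.9, 180.4, 247.5]
ee_rot: [180.0, -0.0, -94.0]
force: [0.1, -0.1, -1.0]
gripper_width: 76.2
side 15 6 [-1.2 16.5 24.8] x [-10.   6.] y [16. 17.]
side 30 23 [-8.3 14.7 39. ] x [-11.  -2.] y [ 6. 20.]
side 45 24 [-7.4 18.2 50.4] x [-12.   1.] y [11. 24.]
side 60 25 [-8.1 23.3 67.1] x [-11.   3.] y [14. 29.]
side 75 44 [-8.1 30.1 87.6] x [-32.  18.] y [18. 40.]
side 90 98 [-17.8  30.3  93.6] x [-34.  24.] y [15. 41.]
side 105 5 [-29.3  32.6 110.2] x [-31. -25.] y [19. 35.]
scene 0 19 [-3.5  3.3  7.3] x [-7.  8.] y [-2. 11.]
scene 15 28 [-3.3  4.4 23.2] x [-8.  9.] y [ 1. 18.]
scene 30 20 [-2.7  7.5 38.3] x [-6.  9.] y [ 3. 17.]
scene 45 19 [-2.6 12.7 52.8] x [-4.  8.] y [10. 22.]
scene 60 25 [-1.8 17.2 67.8] x [-6.  7.] y [12. 28.]
scene 75 48 [-4.3 26.9 86.7] x [-25.  29.] y [17. 37.]
scene 90 88 [-3.6 18.7 94.8] x [-27.  30.] y [13. 36.]
scene 105 4 [-20.7  24.1 108. ] x [-25. -17.] y [18. 33.]
```

Tilt is now about 13°. I'm firming the grip and carrying the key to the collar, to see the foot and the holes in one wrist picture.

```bash
python3 -m pendant '[{"xyz":[0.008,-0.005,0],"roll":0,"jaw":0.3},{"xyz":[0.03,-0.02,0],"roll":0,"jaw":0.3},{"xyz":[0.07,-0.047,0],"roll":0,"jaw":0.3},{"xyz":[0.115,-0.08,0],"roll":0,"jaw":0.3},{"xyz":[0.16,-0.112,0],"roll":0,"jaw":0.3},{"xyz":[0.195,-0.136,0],"roll":0,"jaw":0.3},{"xyz":[0.213,-0.148,0],"roll":0,"jaw":0.3},{"xyz":[0.22,-0.152,0],"roll":0,"jaw":0.3}]' 15
python3 - <<'E'
from h import *
im,d,K,T,p=cam('wrist'); np.savez('w6.npz',im=im,d=d,K=K,T=T)
s=env.state(); print(s['time_s'],s['ee_pos'],s['ee_rot'],s['gripper_width'])
cv2.imwrite('pics/w6.png',im)
E
```

```text
time_s: 15.8
ee_pos: [519.8, -50.2, 246.9]
ee_rot: [179.9, 0.0, -94.3]
force: [-0.6, -0.1, -1.0]
gripper_width: 75.8
15.85 [519.86332215 -50.32076389 247.06706423] [ 1.79969723e+02 -1.13512156e-02 -9.42392508e+01] 76.02959002446885
```

View pics/w6.png

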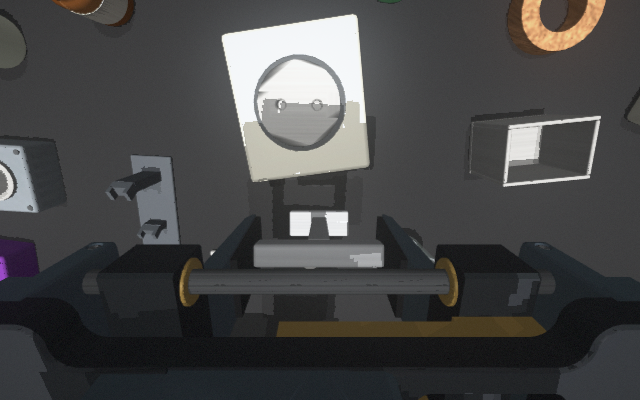

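The picture shows the holes at (281,104) and (317,104), the key's bar spanning columns 253–384 and its foot columns 290–348 at rows 211–236.

```bash
python3 - <<'E'
from h import *
z=np.load('w6.npz');im,d,K,T=z['im'],z['d'],z['K'],z['T'];P=cloud(d,K,T);R_,t=tool();L=(P-t)@R_
g=cv2.cvtColor(im,cv2.COLOR_BGR2GRAY)
cr=cv2.resize(g[90:118,268:332],None,fx=8,fy=8,interpolation=cv2.INTER_CUBIC);cv2.imwrite('pics/holes6.png',cr)
a,b=ray(281,104,K,T,78),ray(317.3,104,K,T,78);print('holes',a,b,(a+b)/2,np.linalg.norm(a-b),np.degrees(np.arctan2(*(b-a)[1::-1])))
m=(P[...,2]>72)&(P[...,2]<85)&(np.hypot(P[...,0]-609.5,P[...,1]+33)<60)
print('collar',cv2.minEnclosingCircle(P[m][:,:2].astype(np.float32)),m.sum())
foot=(L[...,2]>75)&(L[...,2]<135)&(abs(L[...,0])<40)&(abs(L[...,1])<60)
q=L[foot];print('foot',len(q),np.percentile(q,[1,50,99],axis=0).round(1));v,u=np.where(foot);print(u.min(),u.max(),v.min(),v.max())
print('foot rows', [(vv,u[v==vv].min(),u[v==vv].max(),np.median(L[vv,u[v==vv].min()+3:u[v==vv].max()-2],axis=0).round(1)) for vv in (212,218,224,230,235) if (v==vv).any()])
bar=(L[...,2]>-40)&(L[...,2]<-10)&(abs(L[...,0])<45)&(abs(L[...,1])<25)
q=L[bar];print('bar',len(q),np.percentile(q,[1,50,99],axis=0).round(1))
for r,cc in((250,(256,300,318,360,381)),(262,(256,318,381))):print(r,[L[r,c].round(1) for c in cc])
E
```

```text
holes [611.56457738 -12.92160368  78.        ] [608.49500228 -54.73048255  78.        ] [610.02978983 -33.82604311  78.        ] 41.921410325537984 -94.19907713823052
collar ((609.7166137695312, -32.94810104370117), 48.015769958496094) 5528
foot 1239 [[-29.5  15.2  81.4]
 [ -0.2  24.1  91.5]
 [ 29.1  39.  101. ]]
290 348 210 235
foot rows [(212, np.int64(290), np.int64(348), array([-0.2, 16.1, 94.1])), (218, np.int64(290), np.int64(348), array([-0.2, 21.7, 91.9])), (224, np.int64(290), np.int64(348), array([-0.3, 27.7, 90.7])), (230, np.int64(290), np.int64(348), array([-0.3, 33.5, 89. ])), (235, np.int64(290), np.int64(347), array([-0.7, 38.5, 87.8]))]
bar 5002 [[-43.7 -18.1 -39. ]
 [ -0.1  -5.8 -26.9]
 [ 43.6   4.8 -11.4]]
250 [array([-36.6,  -5.6, -26.1]), array([-11.3,  -5.6, -26. ]), array([ -1. ,  -5.5, -25.8]), array([ 23. ,  -6.1, -26.8]), array([ 35.3,  -5.5, -25.7])]
262 [array([-36.6,   1.1, -27.9]), array([ -1. ,   0.6, -28.7]), array([ 35.1,   0.7, -28.4])]
```

View pics/holes6.png

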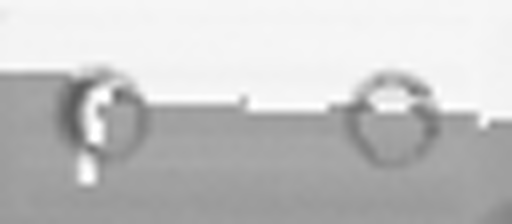

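```bash
python3 -m pendant '[{"xyz":[-0.002,-0.008,0],"roll":0.2,"jaw":0.3},{"xyz":[-0.006,-0.03,0],"roll":0.2,"jaw":0.3},{"xyz":[-0.012,-0.06,0.005],"roll":0.2,"jaw":0.3},{"xyz":[-0.018,-0.09,0.015],"roll":0.2,"jaw":0.3},{"xyz":[-0.022,-0.115,0.028],"roll":0.2,"jaw":0.3},{"xyz":[-0.0234,-0.123,0.038],"roll":0.2,"jaw":0.3},{"xyz":[-0.0234,-0.123,0.042],"roll":0.2,"jaw":0.3},{"xyz":[-0.0234,-0.123,0.042],"roll":0.2,"jaw":0.3}]'
python3 - <<'E'
from h import *
im,d,K,T,p=cam('wrist'); np.savez('w7.npz',im=im,d=d,K=K,T=T);P=cloud(d,K,T);R_,t=tool();L=(P-t)@R_;print(t)
foot=(L[...,2]>75)&(L[...,2]<108)&(abs(L[...,0])<40)&(abs(L[...,1])<60)&(P[...,2]>85)
v,u=np.where(foot)
for vv in range(v.min(),v.max()+1,5):
    k=v==vv; a,b=u[k].min(),u[k].max(); print(vv,a,b,np.median(L[vv,a+3:b-2],0).round(1),L[vv,a].round(1),L[vv,b].round(1))
f=np.array([0,34.6,116]);print('tip world',t+R_@f)
m=(P[...,2]>72)&(P[...,2]<82)&(np.hypot(P[...,0]-609.5,P[...,1]+33)<60)
c=P[m]; 
# circle fit outer far edge
far=[c[abs(c[:,1]-y)<1.5][:,0].max() for y in (-60,-50,-33,-15,-5) if (abs(c[:,1]-y)<1.5).any()];print(far)
cv2.imwrite('pics/w7.png',im)
E
```

```text
time_s: 16.85
ee_pos: [642.9, -35.1, 205.6]
ee_rot: [180.0, -0.0, -94.4]
force: [-0.8, 0.1, -1.8]
gripper_width: 75.6
[643.1758343  -35.24164982 206.06890617]
210 291 347 [-0.1 15.4 97.8] [-28.8  16.   99.3] [ 28.7  16.5 101. ]
215 290 348 [-0.1 19.1 93.4] [-29.4  19.3  93.6] [29.2 19.4 94.2]
220 290 348 [-0.2 24.  92. ] [-29.5  24.5  93.2] [29.2 24.5 93.4]
225 290 348 [-0.3 28.9 90.7] [-29.5  29.4  91.9] [29.2 29.1 91.4]
230 290 348 [-0.3 33.7 89.3] [-29.6  34.8  91.5] [29.4 34.6 91.3]
235 291 347 [-0.4 38.8 88.3] [-28.6  40.   90.8] [28.3 39.3 89.5]
tip world [608.70304714 -32.59947466  90.06112257]
[np.float64(650.0724564223185), np.float64(654.7139263236154), np.float64(657.7745085639846), np.float64(654.4034038895771), np.float64(648.7791885646666)]
```

```bash
python3 -m pendant '[{"xyz":[0.001,-0.0013,0.003],"roll":0,"jaw":0.3},{"xyz":[0.001,-0.0013,0.008],"roll":0,"jaw":0.3},{"xyz":[0.001,-0.0013,0.012],"roll":0,"jaw":0.3},{"xyz":[0.001,-0.0013,0.015],"roll":0,"jaw":0.3},{"xyz":[0.001,-0.0013,0.017],"roll":0,"jaw":0.3},{"xyz":[0.001,-0.0013,0.018],"roll":0,"jaw":0.3},{"xyz":[0.001,-0.0013,0.018],"roll":0,"jaw":0.3},{"xyz":[0.001,-0.0013,0.018],"roll":0,"jaw":0.3}]' 8
python3 - <<'E'
from h import *
im,d,K,T,p=cam('wrist'); np.savez('w8.npz',im=im,d=d,K=K,T=T);P=cloud(d,K,T);R_,t=tool();L=(P-t)@R_;print(t,env.state()['force'])
foot=(L[...,2]>72)&(L[...,2]<103)&(abs(L[...,0])<40)&(abs(L[...,1])<60)&(P[...,2]>82)
v,u=np.where(foot)
for vv in range(v.min(),v.max()+1,5):
    k=v==vv; a,b=u[k].min(),u[k].max(); print(vv,a,b,np.median(L[vv,a+3:b-2],0).round(1),np.median(P[vv,a+3:b-2],0).round(1))
E
```

```text
time_s: 17.9
ee_pos: [644.9, -36.4, 187.3]
ee_rot: [180.0, 0.0, -94.4]
force: [0.1, 0.5, -2.1]
gripper_width: 75.7
[644.9595767  -36.37236485 187.35075475] [-0.94703278  0.2670634  -1.49600702]
212 291 346 [-0.5 17.4 97.8] [627.6 -34.6  89.6]
217 290 348 [ 0.1 20.9 92.8] [624.1 -34.8  94.6]
222 290 348 [nan nan nan] [nan nan nan]
227 290 348 [-0.1 30.4 89.5] [615.6 -35.7  97.9]
232 290 348 [-0.2 35.2 88. ] [611.  -36.1  99.3]
237 290 347 [-0.5 40.4 87.3] [606.1 -36.1 100.1]
```

```bash
python3 -m pendant '[{"xyz":[0,0.004,0],"roll":0,"jaw":0.3},{"xyz":[0,0.01,0],"roll":0,"jaw":0.3},{"xyz":[0,0.017,0],"roll":0,"jaw":0.3},{"xyz":[0,0.024,0],"roll":0,"jaw":0.3},{"xyz":[0,0.03,0],"roll":0,"jaw":0.3},{"xyz":[0,0.035,0],"roll":0,"jaw":0.3},{"xyz":[0,0.0375,0],"roll":0,"jaw":0.3},{"xyz":[0,0.0375,0.001],"roll":0,"jaw":0.3}]' 6
python3 - <<'E'
from h import *
im,d,K,T,p=cam('wrist'); np.savez('w9.npz',im=im,d=d,K=K,T=T);P=cloud(d,K,T);R_,t=tool();L=(P-t)@R_;print(t,env.state()['force'])
cv2.imwrite('pics/w9.png',im)
foot=(abs(L[...,0])<40)&(L[...,2]>60)&(abs(L[...,1])<60)&(P[...,2]>82)
v,u=np.where(foot)
for vv in range(v.min(),v.max()+1,3):
    k=v==vv; a,b=u[k].min(),u[k].max(); print(vv,a,b,np.median(L[vv,a+3:b-2],0).round(1),np.median(P[vv,a+3:b-2],0).round(1))
hang()
E
```

```text
time_s: 18.95
ee_pos: [607.6, -33.6, 186.5]
ee_rot: [-180.0, -0.0, -94.4]
force: [-0.1, 0.4, 1.0]
gripper_width: 75.7
[607.81498955 -33.54408686 186.5273835 ] [ 0.13438958 -0.18515065 -0.52957483]
181 291 345 [ -1.  -13.6 103.8] [621.3 -33.6  82.7]
184 289 348 [nan nan nan] [nan nan nan]
187 289 348 [-0.5 -9.8 94.5] [617.6 -33.8  92. ]
190 289 348 [-0.5 -6.8 94.5] [615.2 -33.6  92. ]
193 289 348 [-0.5 -3.8 94.3] [612.7 -33.6  92.2]
196 289 348 [-0.5 -0.6 94.3] [609.6 -33.6  92.2]
199 289 348 [-0.5  2.5 94.2] [606.5 -33.6  92.3]
202 289 348 [-0.5  5.6 94.2] [603.5 -33.6  92.4]
205 289 348 [-0.5  8.8 94.3] [600.4 -33.6  92.3]
side 30 18 [-8.8 -1.1 36.1] x [-13.  -4.] y [-8.  6.]
side 45 19 [-7.1  0.7 51.2] x [-12.   7.] y [-6.  6.]
side 60 20 [-7.3  0.4 65.1] x [-13.   1.] y [-7.  6.]
side 75 17 [-8.6 -1.8 80.4] x [-11.  -2.] y [-9.  6.]
side 90 88 [-15.1   2.3  97.5] x [-35.  25.] y [-17.  13.]
side 105 288 [ -7.3  10.6 110.8] x [-38.  33.] y [-45.  42.]
side 120 406 [ -8.1  41.8 129.9] x [-38.  36.] y [-88.  85.]
scene 0 22 [-5.4 -5.   9.1] x [-9.  7.] y [-10.   3.]
scene 15 23 [-4.1 -5.5 22.1] x [-9.  6.] y [-9.  4.]
scene 30 26 [-4.8 -4.4 38.5] x [-10.   5.] y [-10.   6.]
scene 45 24 [-4.8 -6.  53.2] x [-9.  9.] y [-11.   2.]
scene 60 20 [-5.  -4.1 67.4] x [-10.   3.] y [-9.  6.]
scene 75 25 [-4.6 -5.9 83.1] x [-15.   5.] y [-11.   6.]
scene 90 106 [-7.7 -7.5 96.4] x [-30.  29.] y [-20.  12.]
scene 105 288 [ -9.7 -20.5 108.8] x [-39.  33.] y [-49.  41.]
scene 120 427 [ -7.3 -55.5 128. ] x [-38.  37.] y [-94.  82.]
```

Foot top sits flat at z 92.2 (expected 92), and the key is upright in the holes. Releasing.

```bash
python3 -m pendant '[{"xyz":[0,0,0],"roll":0,"jaw":0.08},{"xyz":[0,0,0],"roll":0,"jaw":0},{"xyz":[0,0,0],"roll":0,"jaw":0},{"xyz":[0,0,-0.002],"roll":0,"jaw":0},{"xyz":[0,0,-0.012],"roll":0,"jaw":0},{"xyz":[0,0,-0.03],"roll":0,"jaw":0},{"xyz":[0,0,-0.046],"roll":0,"jaw":0},{"xyz":[0,0,-0.05],"roll":-5,"jaw":0}]' 
python3 - <<'E'
from h import *
im,d,K,T,p=cam('wrist'); np.savez('w10.npz',im=im,d=d,K=K,T=T);P=cloud(d,K,T);R_,t=tool();L=(P-t)@R_;print(t,env.state()['force'])
for nm,lo,hi in(('bar',207,220),('foot',88,96)):
    m=(P[...,2]>lo)&(P[...,2]<hi)&(np.hypot(P[...,0]-609,P[...,1]+33)<50); q=P[m]
    print(nm,len(q),cv2.minAreaRect(q[:,:2].astype(np.float32)),np.median(q[:,2]))
E
```

```text
time_s: 20.1
ee_pos: [608.5, -33.6, 238.7]
ee_rot: [-179.8, -0.0, -89.3]
force: [-0.0, 0.3, 0.1]
gripper_width: 91.1
[608.45891193 -33.56093748 238.68027679] [1.1875218  0.4331365  0.03691404]
bar 1917 ((608.9761352539062, -33.14451217651367), (75.54426574707031, 14.424407005310059), 85.45521545410156) 213.6889252361667
foot 898 ((608.615966796875, -33.11378479003906), (59.89301300048828, 26.495594024658203), 85.78889465332031) 91.81887642378263
```

```bash
python3 -m pendant '[{"xyz":[-0.0005,-0.0005,0],"roll":-7,"jaw":0.2},{"xyz":[-0.0005,-0.0005,0],"roll":-17.5,"jaw":0.5},{"xyz":[-0.0005,-0.0005,0],"roll":-28,"jaw":0.6},{"xyz":[-0.0005,-0.0005,0],"roll":-38.5,"jaw":0.6},{"xyz":[-0.0005,-0.0005,0],"roll":-49,"jaw":0.6},{"xyz":[-0.0005,-0.0005,0],"roll":-59.5,"jaw":0.6},{"xyz":[-0.0005,-0.0005,0],"roll":-70,"jaw":0.6},{"xyz":[-0.0005,-0.0005,0],"roll":-80.5,"jaw":0.6}]' && python3 -m pendant '[{"xyz":[0,0,0.005],"roll":-4.5,"jaw":0.6},{"xyz":[0,0,0.02],"roll":-4.5,"jaw":0.6},{"xyz":[0,0,0.04],"roll":-4.5,"jaw":0.6},{"xyz":[0,0,0.05],"roll":-4.5,"jaw":0.6},{"xyz":[0,0,0.0515],"roll":-4.5,"jaw":0.6},{"xyz":[0,0,0.0515],"roll":-4.5,"jaw":1},{"xyz":[0,0,0.0515],"roll":-4.5,"jaw":1},{"xyz":[0,0,0.0515],"roll":-4.5,"jaw":1}]' 40
```

```text
time_s: 21.15
ee_pos: [608.2, -33.1, 236.8]
ee_rot: [180.0, -0.0, -8.6]
force: [-0.2, 0.3, 0.5]
gripper_width: 36.3
time_s: 22.15
ee_pos: [608.5, -33.0, 185.6]
ee_rot: [180.0, -0.1, -4.4]
force: [-0.2, -0.6, 1.4]
gripper_width: 13.5
```

```bash
python3 -m pendant '[{"xyz":[0,0,0],"roll":3,"jaw":1},{"xyz":[0,0,0],"roll":10,"jaw":1},{"xyz":[0,0,0],"roll":18,"jaw":1},{"xyz":[0,0,0],"roll":26,"jaw":1},{"xyz":[0,0,0],"roll":34,"jaw":1},{"xyz":[0,0,0],"roll":42,"jaw":1},{"xyz":[0,0,0],"roll":49,"jaw":1},{"xyz":[0,0,0],"roll":54,"jaw":1}]' 50
python3 -c "
from h import *
s=env.state();print(s['torque'],s['force'],s['ee_rot'])"
```

```text
time_s: 23.15
ee_pos: [609.3, -33.4, 185.7]
ee_rot: [-179.9, -0.1, -58.5]
force: [1.5, -1.2, 0.5]
gripper_width: 13.8
[-0.22540303 -0.36386526  0.14089246] [ 1.50243517 -1.24408702  0.54352587] [-1.79884877e+02 -1.41402448e-01 -5.85477942e+01]
```

Rubbing torque is about 0.14 N·m, so I'm not at the stop yet. Continuing slowly.

```bash
python3 -m pendant '[{"xyz":[0,0,0],"roll":1.5,"jaw":1},{"xyz":[0,0,0],"roll":3,"jaw":1},{"xyz":[0,0,0],"roll":4.5,"jaw":1},{"xyz":[0,0,0],"roll":6,"jaw":1},{"xyz":[0,0,0],"roll":7.5,"jaw":1},{"xyz":[0,0,0],"roll":9,"jaw":1},{"xyz":[0,0,0],"roll":10.5,"jaw":1},{"xyz":[0,0,0],"roll":12,"jaw":1}]'
python3 -c "
from h import *
s=env.state();print(s['torque'],s['force'],s['ee_rot'])"
```

```text
time_s: 24.15
ee_pos: [608.8, -33.1, 185.7]
ee_rot: [-179.9, -0.1, -70.2]
force: [4.0, -1.4, 5.7]
gripper_width: 14.5
[-0.34202479 -0.8163719   1.6931004 ] [ 4.01831488 -1.37984126  5.69364186] [-1.79918139e+02 -9.38732365e-02 -7.02468635e+01]
```

The torque jumped to 1.7 N·m after 66°, so the collar is at its stop. I'll push slightly more, relax and lift out.

```bash
python3 -m pendant '[{"xyz":[0,0,0],"roll":1,"jaw":1},{"xyz":[0,0,0],"roll":1,"jaw":1},{"xyz":[0,0,0],"roll":-1,"jaw":1},{"xyz":[0,0,-0.005],"roll":-1.5,"jaw":1},{"xyz":[0,0,-0.016],"roll":-1.5,"jaw":1},{"xyz":[0,0,-0.034],"roll":-1.5,"jaw":1},{"xyz":[0,0,-0.052],"roll":-1.5,"jaw":1},{"xyz":[0,0,-0.06],"roll":-1.5,"jaw":1}]'
python3 - <<'E'
from h import *
im,d,K,T,p=cam('wrist');P=cloud(d,K,T);R_,t=tool();L=(P-t)@R_;s=env.state();print(t,s['ee_rot'],s['gripper_width'])
np.savez('w11.npz',im=im,d=d,K=K,T=T); cv2.imwrite('pics/w11.png',im)
m=(L[...,2]>85)&(L[...,2]<108)&(np.hypot(L[...,0],L[...,1])<45)&(P[...,2]>85); q=L[m];print('foot',len(q),cv2.minAreaRect(q[:,:2].astype(np.float32)),np.median(q,0))
E
```

```text
time_s: 25.15
ee_pos: [606.5, -32.4, 244.0]
ee_rot: [179.8, 0.2, -69.0]
force: [0.5, -0.3, -1.6]
gripper_width: 13.8
[607.1388396  -32.58095586 245.04923873] [ 1.79880823e+02  1.09141793e-01 -6.89571710e+01] 13.339510776055285
foot 813 ((-0.29798412322998047, -6.899103164672852), (53.94734573364258, 26.00629425048828), 89.91337585449219) [ -0.32018971 -21.05418531  94.63062934]
```

```bash
python3 -m pendant '[{"xyz":[0.012,0.008,0],"roll":-5,"jaw":1},{"xyz":[0.045,0.031,0],"roll":-15,"jaw":1},{"xyz":[0.09,0.063,0],"roll":-25,"jaw":1},{"xyz":[0.135,0.094,0],"roll":-35,"jaw":1},{"xyz":[0.18,0.126,0],"roll":-45,"jaw":1},{"xyz":[0.22,0.154,0],"roll":-55,"jaw":1},{"xyz":[0.242,0.169,0],"roll":-64,"jaw":1},{"xyz":[0.248,0.174,0],"roll":-70.5,"jaw":1}]' 40
python3 - <<'E'
from h import *
im,d,K,T,p=cam('wrist');P=cloud(d,K,T);R_,t=tool();L=(P-t)@R_;s=env.state();print(t,s['ee_rot'],s['gripper_width'])
cv2.imwrite('pics/w12.png',im)
m=(abs(P[...,2]-85)<4)&(np.hypot(P[...,0]-534,P[...,1]+326)<80); q=P[m];print('rim',len(q),cv2.minAreaRect(q[:,:2].astype(np.float32)))
m=(L[...,2]>85)&(L[...,2]<108)&(np.hypot(L[...,0],L[...,1])<45); q=P[m];print('foot',len(q),cv2.minAreaRect(q[:,:2].astype(np.float32)),np.median(q,0))
E
```

```text
time_s: 26.2
ee_pos: [533.3, -328.0, 243.1]
ee_rot: [-179.8, 0.2, 1.6]
force: [0.4, 1.0, -1.7]
gripper_width: 14.0
[ 533.19673439 -328.27705716  243.07981272] [-179.875175      0.23148236    1.77359212] 13.817640586103755
rim 945 ((533.7010498046875, -326.07000732421875), (75.1081771850586, 104.20380401611328), 1.6503037214279175)
foot 803 ((533.652099609375, -310.5096740722656), (25.75153923034668, 35.055381774902344), 1.1634273529052734) [ 533.39287244 -305.77852964  149.59853869]
```

View pics/w12.png

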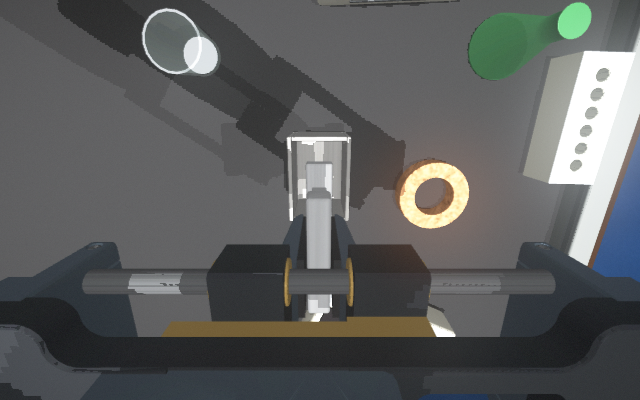

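```bash
python3 -m pendant '[{"xyz":[0,-0.002,0.015],"roll":0,"jaw":1},{"xyz":[0,-0.002,0.04],"roll":0,"jaw":1},{"xyz":[0,-0.002,0.065],"roll":0,"jaw":1},{"xyz":[0,-0.002,0.09],"roll":0,"jaw":1},{"xyz":[0,-0.002,0.108],"roll":0,"jaw":1},{"xyz":[0,-0.002,0.113],"roll":0,"jaw":1},{"xyz":[0,-0.002,0.115],"roll":0,"jaw":1},{"xyz":[0,-0.002,0.115],"roll":0,"jaw":1}]' && python3 -m pendant '[{"xyz":[0,0,0],"roll":0,"jaw":0.6},{"xyz":[0,0,0],"roll":0,"jaw":0.3},{"xyz":[0,0,0],"roll":0,"jaw":0},{"xyz":[0,0,0],"roll":0,"jaw":0},{"xyz":[0,0,-0.01],"roll":0,"jaw":0},{"xyz":[0,0,-0.04],"roll":0,"jaw":0},{"xyz":[0,0,-0.08],"roll":0,"jaw":0},{"xyz":[0,0,-0.12],"roll":0,"jaw":0}]'
python3 - <<'E'
from h import *
im,d,K,T,p=cam('wrist');P=cloud(d,K,T);R_,t=tool();print(t,env.state()['force'],env.state()['gripper_width'])
cv2.imwrite('pics/w13.png',im)
for n in('wrist','side','scene'):
    im,d,K,T,p=cam(n);P=cloud(d,K,T)
    m=(P[...,2]>92)&(P[...,2]<165)&(abs(P[...,0]-534)<80)&(abs(P[...,1]+326)<60);q=P[m]
    if len(q)>5: print(n,len(q),np.percentile(q,[2,50,98],axis=0).round(1))
    cv2.imwrite(f'pics/c_{n}.png',im)
E
```

```text
time_s: 27.25
ee_pos: [535.4, -325.0, 130.4]
ee_rot: [180.0, -0.0, 1.6]
force: [0.5, 1.5, -1.9]
gripper_width: 13.6
time_s: 28.25
ee_pos: [535.0, -325.0, 251.9]
ee_rot: [180.0, -0.0, 1.6]
force: [-0.6, -0.3, 0.2]
gripper_width: 90.2
[ 537.24633559 -326.45842445  258.33203241] [ 1.92374688 -0.98247054  3.37261971] 90.99717259286038
wrist 1398 [[ 556.5 -353.8   98. ]
 [ 572.9 -316.   145.4]
 [ 583.4 -281.3  148.6]]
side 96 [[ 555.5 -350.7   95.2]
 [ 571.9 -310.1  140.3]
 [ 583.1 -276.5  147.3]]
scene 123 [[ 558.3 -353.6   96.5]
 [ 576.9 -314.2  139.2]
 [ 585.6 -278.9  149.1]]
```

```bash
python3 - <<'E'
from h import *
for n in('scene','side'):
    z=np.load(n+'0.npz');P=cloud(z['d'],z['K'],z['T'])
    m=(P[...,2]>105)&(P[...,2]<170)&(np.hypot(P[...,0]-546,P[...,1]-388)<250)&(P[...,0]>400);q=P[m]
    print(n,len(q),np.percentile(q,[1,50,99],axis=0).round())
    for a in range(500,800,40):
        k=q[(q[:,0]>=a)&(q[:,0]<a+40)]
        if len(k)>5: print(a,len(k),np.percentile(k,[2,98],axis=0).round().tolist())
E
```

```text
scene 399 [[703. 342. 105.]
 [730. 369. 123.]
 [749. 387. 162.]]
700 331 [[707.0, 345.0, 106.0], [739.0, 386.0, 162.0]]
740 64 [[740.0, 343.0, 105.0], [751.0, 379.0, 122.0]]
side 352 [[694. 348. 105.]
 [717. 373. 123.]
 [744. 390. 162.]]
660 24 [[692.0, 348.0, 105.0], [700.0, 380.0, 116.0]]
700 314 [[701.0, 348.0, 106.0], [737.0, 389.0, 162.0]]
740 14 [[740.0, 362.0, 105.0], [746.0, 384.0, 115.0]]
```

```bash
python3 -m pendant '[{"xyz":[0.001,-0.02,0],"roll":0,"jaw":0},{"xyz":[0.003,-0.07,0],"roll":0,"jaw":0},{"xyz":[0.005,-0.13,0],"roll":0,"jaw":0},{"xyz":[0.008,-0.19,0],"roll":0,"jaw":0},{"xyz":[0.011,-0.25,0],"roll":0,"jaw":0},{"xyz":[0.013,-0.31,0],"roll":0,"jaw":0},{"xyz":[0.016,-0.37,0],"roll":0,"jaw":0},{"xyz":[0.018,-0.42,0],"roll":0,"jaw":0}]' && python3 -m pendant '[{"xyz":[0.002,-0.055,0],"roll":0,"jaw":0},{"xyz":[0.004,-0.11,0],"roll":0,"jaw":0},{"xyz":[0.007,-0.165,0],"roll":0,"jaw":0},{"xyz":[0.009,-0.215,0],"roll":0,"jaw":0},{"xyz":[0.011,-0.255,0.01],"roll":0,"jaw":0},{"xyz":[0.013,-0.28,0.03],"roll":0,"jaw":0},{"xyz":[0.013,-0.293,0.06],"roll":0,"jaw":0},{"xyz":[0.013,-0.293,0.09],"roll":0,"jaw":0}]'
python3 - <<'E'
from h import *
s=env.state();print(s['ee_pos'],s['ee_rot'],s['gripper_width'],s['qpos'].round(1))
im,d,K,T,p=cam('wrist');P=cloud(d,K,T)
m=(P[...,2]>76)&(P[...,2]<105)&(np.hypot(P[...,0]-546,P[...,1]-388)<40);q=P[m];print('head',len(q),np.percentile(q,[2,50,98],axis=0).round(1))
im,d,K,T,p=cam('side');P=cloud(d,K,T)
m=(P[...,2]>92)&(P[...,2]<165)&(abs(P[...,0]-534)<80)&(abs(P[...,1]+326)<60);q=P[m];print('key',len(q),np.percentile(q,[2,50,98],axis=0).round(1))
E
```

```text
time_s: 29.45
ee_pos: [539.5, 98.4, 248.6]
ee_rot: [-180.0, 0.2, 1.7]
force: [1.0, -0.2, 0.1]
gripper_width: 91.3
time_s: 30.45
ee_pos: [544.7, 389.0, 156.9]
ee_rot: [179.9, 0.2, 1.7]
force: [-0.2, -0.1, 0.8]
gripper_width: 91.1
[544.7175381  388.95596712 156.90170761] [1.79897439e+02 1.54423858e-01 1.65789096e+00] 91.05154897151479 [34.5 29.  80.9 -0.  70.3 32.9]
head 1875 [[526.2 368.9  79.4]
 [546.2 391.2  86.4]
 [566.6 410.3  88.7]]Traceback (most recent call last):
  File "<stdin>", line 6, in <module>
    return _quantile_unchecked(
        a, q, axis, out, overwrite_input, method, keepdims, weights)
    return _ureduce(a,
                    func=_quantile_ureduce_func,
    ...<5 lines>...
                    overwrite_input=overwrite_input,
                    method=method)
    r = func(a, **kwargs)
    result = _quantile(arr,
                       quantiles=q,
    ...<2 lines>...
                       out=out,
                       weights=wgt)
    slices_having_nans = np.isnan(arr[-1, ...])
                                  ~~~^^^^^^^^^
IndexError: index -1 is out of bounds for axis 0 with size 0
```

```bash
python3 - <<'E'
from h import *
c=np.zeros((420,800,3),np.uint8)
for i,(n,r) in enumerate((('scene',(190,120,250,180)),('side',(290,95,350,155)))):
    im,d,K,T,p=cam(n);P=cloud(d,K,T)
    m=(P[...,2]>92)&(P[...,2]<165)&(abs(P[...,0]-534)<80)&(abs(P[...,1]+326)<60);q=P[m];print(n,len(q),np.percentile(q,[2,50,98],axis=0).round(1) if len(q)>3 else '')
    a,b,cc,e=r;c[:390,i*400:i*400+390]=cv2.resize(im[b:e,a:cc],(390,390),interpolation=cv2.INTER_CUBIC)
cv2.imwrite('pics/cad.png',c)
E
```

```text
scene 122 [[ 557.6 -353.6   94.6]
 [ 577.5 -315.   139.3]
 [ 585.9 -282.2  150.1]]
side 0
```

View pics/cad.png

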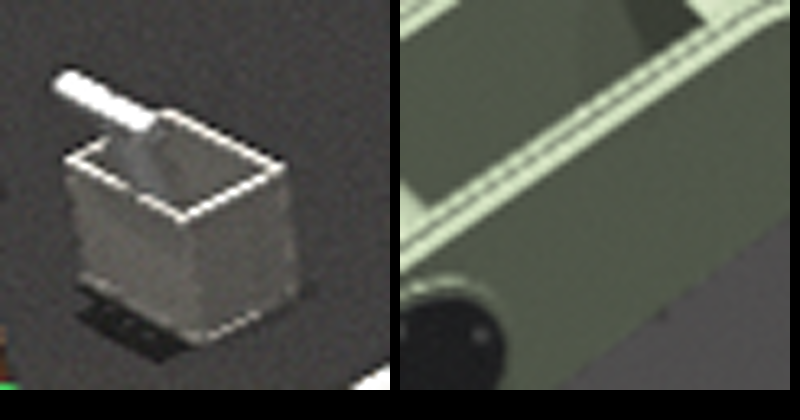

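The key leans in the caddy, bar up at scene crop (105,100). The side view is just blocked by the arm. Next is the mushroom head.

```bash
python3 -m pendant '[{"xyz":[0.001,0,0.02],"roll":0,"jaw":0},{"xyz":[0.001,0,0.045],"roll":0,"jaw":0},{"xyz":[0.001,0,0.07],"roll":0,"jaw":0},{"xyz":[0.001,0,0.09],"roll":0,"jaw":0},{"xyz":[0.001,0,0.097],"roll":0,"jaw":0.2},{"xyz":[0.001,0,0.098],"roll":0,"jaw":0.4},{"xyz":[0.001,0,0.098],"roll":0,"jaw":0.7},{"xyz":[0.001,0,0.098],"roll":0,"jaw":0.7}]' 15 && python3 -m pendant '[{"xyz":[0,0,0],"roll":0,"jaw":0.7},{"xyz":[0,0,0],"roll":7,"jaw":0.7},{"xyz":[0,0,0],"roll":15,"jaw":0.7},{"xyz":[0,0,0],"roll":23,"jaw":0.7},{"xyz":[0,0,0],"roll":31,"jaw":0.7},{"xyz":[0,0,0],"roll":37,"jaw":0.7},{"xyz":[0,0,0],"roll":42,"jaw":0.7},{"xyz":[0,0,0],"roll":42,"jaw":0.7}]'
python3 -c "
from h import *
s=env.state();print(s['torque'],s['force'],s['ee_pos'])"
```

```text
time_s: 31.65
ee_pos: [547.7, 388.9, 63.0]
ee_rot: [-179.9, -0.1, 1.6]
force: [-0.6, -0.5, 0.4]
gripper_width: 54.1
time_s: 32.65
ee_pos: [546.4, 388.5, 63.0]
ee_rot: [179.9, 0.0, -40.4]
force: [-3.8, -0.7, 5.8]
gripper_width: 45.2
[-0.2106195   0.57564435  0.05250318] [-3.76304906 -0.67197061  5.82030222] [546.39717354 388.48769328  63.01321624]
```

Torque 0.05 N·m and 5.8 N upward: it's unlatched and pushing up. I'll rise with it, then let go.

```bash
python3 -m pendant '[{"xyz":[0,0,-0.003],"roll":0,"jaw":0.7},{"xyz":[0,0,-0.007],"roll":0,"jaw":0.7},{"xyz":[0,0,-0.0095],"roll":0,"jaw":0.7},{"xyz":[0,0,-0.0095],"roll":0,"jaw":0.5},{"xyz":[0,0,-0.0095],"roll":0,"jaw":0},{"xyz":[0,0,-0.0095],"roll":0,"jaw":0},{"xyz":[0,0,-0.0095],"roll":0,"jaw":0},{"xyz":[0,0,-0.012],"roll":0,"jaw":0}]' && python3 -m pendant '[{"xyz":[0,0,-0.015],"roll":0,"jaw":0},{"xyz":[0,0,-0.04],"roll":0,"jaw":0},{"xyz":[0,0,-0.08],"roll":0,"jaw":0},{"xyz":[0,0,-0.12],"roll":0,"jaw":0},{"xyz":[0,0,-0.15],"roll":0,"jaw":0},{"xyz":[0,0.03,-0.165],"roll":0,"jaw":0},{"xyz":[0,0.05,-0.17],"roll":0,"jaw":0},{"xyz":[0,0.06,-0.17],"roll":0,"jaw":0}]'
python3 - <<'E'
from h import *
s=env.state();print(s['time_s'],s['ee_pos'],s['force'],s['gripper_width'])
im,d,K,T,p=cam('wrist');P=cloud(d,K,T)
m=(P[...,2]>76)&(P[...,2]<115)&(np.hypot(P[...,0]-546,P[...,1]-388)<40);q=P[m];print('head',len(q),np.percentile(q,[2,50,99],axis=0).round(1))
v,u=np.where(m);a,b=max(u.min()-15,0),max(v.min()-15,0);A=cv2.resize(im[b:v.max()+15,a:u.max()+15],(390,390))
im,d,K,T,p=cam('scene');P=cloud(d,K,T)
m=(P[...,2]>92)&(P[...,2]<165)&(abs(P[...,0]-534)<80)&(abs(P[...,1]+326)<60);q=P[m];print('key',len(q),np.percentile(q,[2,50,98],axis=0).round(1))
c=np.zeros((600,800,3),np.uint8);c[:200,:200]=A[::2,::2][:200,:200] if 0 else cv2.resize(A,(200,200));c[205:600,:632]=cv2.resize(im,(632,395));c[:200,210:610]=cv2.resize(im[160:235,205:355],(400,200));cv2.imwrite('pics/final.png',c)
E
```

```text
time_s: 33.65
ee_pos: [547.5, 388.5, 73.9]
ee_rot: [-180.0, -0.0, -40.4]
force: [-0.8, -0.3, -0.3]
gripper_width: 82.5
time_s: 34.65
ee_pos: [508.2, 342.5, 245.9]
ee_rot: [-179.8, -0.1, -40.4]
force: [0.4, 0.1, -0.8]
gripper_width: 91.0
34.65 [508.16847348 342.51084206 245.86755513] [ 0.41829758  0.08572621 -0.77767988] 91.0062336904296
head 1277 [[525.9 368.1  90.6]
 [546.6 388.9  94.7]
 [567.3 409.5  97.3]]
key 125 [[ 558.3 -355.8   93.9]
 [ 578.  -314.3  138.9]
 [ 585.3 -279.3  150.8]]
```

View pics/final.png

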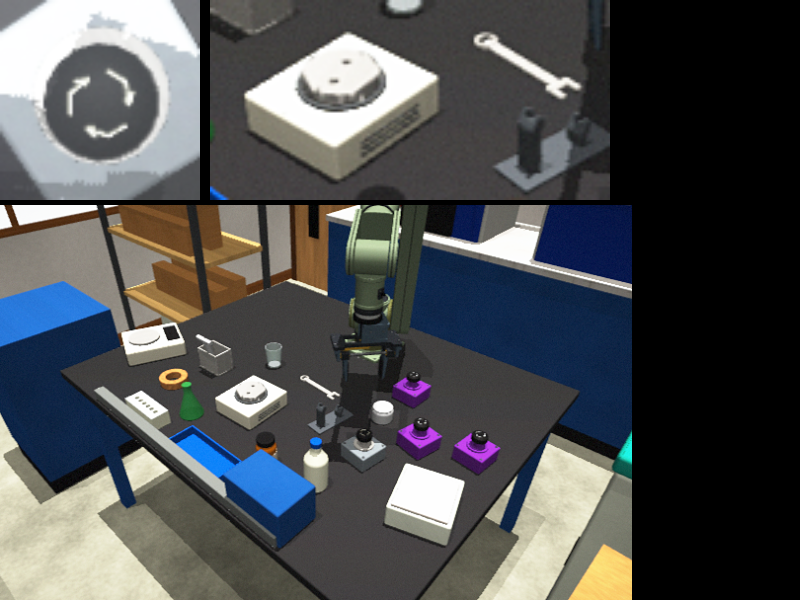

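```bash
python3 - <<'E'
from h import *
z=np.load('scene0.npz')
a,b=[ray(u,v,z['K'],z['T'],78) for u,v in((251.1,190.4),(265.7,183.6))];print(np.linalg.norm(a-b),np.degrees(np.arctan2(*(b-a)[1::-1])))
im=cv2.imread('pics/w11.png');P=np.load('w11.npz');print(env.job_done())
E
```

```text
57.608304458343525 174.05889604515173
the job is handed in; nothing more can be done
None
```

I did every step of the task and handed the job in at about 35 s of the 72 s. No verdict is reported.

- **Order of work:** I latched the stop button and stood the key in the collar. I released it, re-gripped it by the crossbar and turned the collar clockwise. I then put the key in the caddy, twisted the mushroom head until it popped up, and let go.
- **First grasp failed:** My first grip on the key, by the ends of its crossbar, slipped, and the key slid about 18 mm down its rest. I measured it again and lifted it on a path up and back towards the robot. Easing the grip let it swing down to about 15° from upright, and moving it with its prongs in the holes stood it straight.

| Check | Measured |
|---|---|
| Button latched | top at about 88 mm |
| Key in collar | foot flat (top face 92 mm against 92 expected), about 1 mm off the collar's centre, let go |
| Collar | turned 66°, with torque rising from 0.14 to 1.7 N·m at the stop |
| Key in caddy | prongs down, leaning on the rim; position unchanged in later looks |
| Mushroom head, at the end | up, highest reading 97 mm; I did not measure its turn-back angle |
| Bystanders | appear to be where they started, checked by eye only |

**Disagreed:** After the turn I tried to confirm the collar angle from the hole pixels I read off the last picture. That gave a hole spacing of 58 mm instead of 42, and a direction of 174° against the 20° expected from the turn. I treated those pixels as misread, because a spacing that far off cannot be the two holes. So the collar's final position rests on the turn angle and the torque jump alone.

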